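Bed a lino block on its parallels in the vise

TASK

Tightening the vise has lifted the lino block off the two steel parallels under it. With the foot of the wooden mallet, tap the block down, firmly but gently enough not to bruise the lino, until it beds on both parallels, keeping the gripper itself off the block; then stand the mallet upright on the table again, clear of the vise. Finally try the parallel beside the sliding jaw (the jaw nearer the robot, on the screw side) by pushing a fingertip endwise against one of its projecting ends, without forcing it: neither parallel may slide any more.

Things in the scene. Friction and masses are not known exactly. Their poses are not given: they have to be found in the camera images.
- vise: Low grey bench vise screwed to a plywood board (9 to 21 mm thick) fixed on the table. Origin: on the board, under the middle of the jaw opening; heights count from there. x = clamping direction: sliding jaw, screw and tommy bar on the -x side (towards the robot), fixed jaw on the +x side; y runs along the jaws. Jaws 104 mm long, tops 58 mm high; bolt ears 15 mm high to y = +-63 mm.
- vise_bed (a point): Middle of the vise's bed, 22 mm above the board, on which the parallels lie. The cork-lined jaw faces stand 45.5 mm either side of it in x; outer faces of the jaws at x = -82.5 and +78.5 mm, the screw and its bar reach x = -152 mm and 41 mm high. The bed is 92 mm, the board 150 mm wide in y; the board runs from x = -165 to +105 mm.
- lino: Brown half-cut lino on a metal-cored board, 90 (x, between the jaws) x 120 (y) x 22 mm, 0.7 kg, nipped by the jaws. Origin: centre of its underside. It only moves up and down and rocks about y, against jaw friction: a downward push under about 9 N leaves it where it is. At the start its middle is 3 to 6 mm too high and it leans 1.5 to 3 degrees, higher at the sliding jaw.
- lino_face (a point): Centre of the block's carved upper face. Bedded, it is 66 mm above the board and stops dead, and its weight and part of the push beyond 9 N stay on the parallels when the mallet is lifted. An upright mallet pushed slowly with 20 to 30 N, first on the higher side, then in the middle, beds it on both; over 40 N the lino is bruised.
- near_parallel: Loose ground steel bar, 10 (x) x 150 (y) x 22 mm high, 0.14 kg, lying on the vise's bed beside the sliding jaw under the edge of the block; about 20 mm sticks out past the jaws at each end. Origin: centre of its underside. Loose, it slides along y at about 1 N; under the bedded block it withstands 5 N. Try it with 3 to 6 N; over 20 N is forcing it.
- near_parallel_left (a point): Centre of that bar's end face at its +y end, 11 mm above the bar's underside.
- near_parallel_right (a point): Centre of that bar's end face at its -y end, 11 mm above the bar's underside.
- far_parallel: The same bar, lying beside the fixed jaw. Origin: centre of its underside.
- mallet: Turned wooden carver's mallet, 152 mm long, 0.30 kg, standing on the flat end of its head with the handle up. Origin: centre of that end (the foot: flat 36 mm across, its rim crowned), the face to tap with; z axis along the handle. Head 59 mm wide up to 28 mm from the foot, tapering to the shoulder 84 mm up; straight round handle, 26 mm thick, from 84 to 142 mm; above that a rounded end.
- mallet_grip (a point): Point on the mallet's axis 115 mm above its foot, the middle of the handle.
- ink_jar: Bystander: small lidded glass ink jar, 52 mm wide, 84 mm high. Origin: centre of its underside.
- gouge: Bystander: lino gouge, 141 mm long, 23 mm wide, 20 mm high, lying on the table. Origin: middle of its length, at its underside; its y axis runs along it.

How it is judged:
On the way, in this order (a step that is already met when the one before it is completed fails the run):
1. the block is tapped down with the mallet until it bears on both parallels (contact force between lino and near_parallel above 2 N and contact force between lino and far_parallel above 2 N and contact force between mallet and lino above 2 N), for 0.02 s.
2. the mallet stands upright on the table again, let go, its foot's centre at least 110 mm from the middle of the vise (height (world z) of mallet below 0.004 m and angle between mallet's own z axis and vertical below 0.1 rad and linear speed of mallet below 0.02 m/s and contact force between each of the arm, the fingers and mallet below 0.1 N and horizontal distance between mallet and vise above 0.11 m), for 0.1 s.
3. the parallel beside the sliding jaw is pushed by the fingers with at least 2 N and stays (contact force between the fingers and near_parallel above 2 N and linear speed of near_parallel below 0.01 m/s), for 0.1 s.
At the end, for the whole second after the job is handed in: The block lies level (within 0.015 rad) and bears on each parallel with over 2 N, so neither slides; the middles of both parallels are within 20 mm of the vise's middle along the jaws; the mallet stands upright, still and let go on the table, at least 110 mm from the vise's middle (contact force between lino and near_parallel above 2 N and contact force between lino and far_parallel above 2 N and angle between lino's own z axis and vertical below 0.015 rad and y of near_parallel in the frame of vise between -0.02 and 0.02 m and y of far_parallel in the frame of vise between -0.02 and 0.02 m and height (world z) of mallet below 0.004 m and angle between mallet's own z axis and vertical below 0.1 rad and linear speed of mallet below 0.02 m/s and horizontal distance between mallet and vise above 0.11 m); the robot touches nothing.
It fails at once if the mallet hits the block hard enough to bruise the lino (more than 40 N) (contact force between mallet and lino above 40 N).
It fails at once if the gripper itself presses on the block (contact force between any of the fingers, the arm and lino above 3 N).
It fails at once if a parallel is forced (more than 20 N) (contact force between the fingers and near_parallel above 20 N or contact force between the fingers and far_parallel above 20 N).
It fails at once if the ink jar or the gouge is knocked away (more than 30 mm) (distance of any of ink_jar, gouge from where it was at the start of the episode above 0.03 m).
It also fails if it takes over 64 s, if anything falls off the work surface, if the arm or the gripper's body presses on something with over 40 N, if the wrist force passes 120 N, or if a joint passes its speed limit or range.

ROBOT

A 6-joint arm with a two-finger parallel gripper is mounted at the origin on a cart in front of the work surface, level with it; the furniture and walls round the work are solid. World frame = base frame: x ahead of the robot, y to its left, z up, the work surface at z = 0. Lengths are in m, angles in rad, forces in N, time in s.
With the tool pointing down it reaches from about 0.275 to 0.975 m from the base axis. Payload 8.4 kg.
Tool frame: the origin (TCP) lies on the front face of the gripper's body, between the roots of the fingers; the fingertips stand 88 mm ahead of it and the grasp point (between the pads) lies 69 mm ahead of it (hold_point_z is the z of the grasp point in the tool frame, in m); z points along the fingers, y is the line along which they close (so a half turn about z gives the same grasp; the last joint's range is limited). The gripper opens to 92 mm and grips with 3 to 60 N. Pads are 20 mm wide; open, the fingers measure 128 mm over their backs; the gripper's body (75 mm by 189 mm) begins 69 mm behind the grasp point.
Start: joints at [1.331, 0.353, 1.633, -0, 1.155, -0.002], TCP at [0.147, 0.607, 0.303] pointing down, gripper open.
Joint ranges: [-2.63, 2.63], [-0.92, 2.1], [0.06, 2.66], [-1.3, 4.44], [0, 2.69], [-3.02, 3.02]. Speed limits (rad/s): [2.22, 2.22, 2.79, 3.14, 3.14, 3.14].

INTERFACE

Orientations are given as [roll, pitch, yaw] about the fixed x, y, z axes, in that order (R = Rz(yaw) Ry(pitch) Rx(roll)).
In Python, from plant import sense, capture, close_job, hold_point_z gives the robot as it stands.
- The arm moves only by the tool step_arm, never from a script. Its argument "steps" is a list of rows, each a list of 4 numbers: the shift along the tool's x, y, z in m, then the turn about the tool's z in degrees. A call has 1 to 10 rows; each row shifts and turns the commanded pose from where the row before left it, along the tool's axes as they then stand; what a row does not reach is not made up. A row lasts 1/12 s, in which the tool goes at most 41.7 mm and 7.16 degrees, less where a joint would pass 70% of its speed; a pose out of reach is approached as far as the arm can. A call is refused whole if a number of a shift passes 0.0417 or a number of a turn 7.16, either way. A call with a gripper value outside its range is refused whole. "gripper" is the opening, from 0 (shut) to 1 (fully open), set as the call begins (left out, the last holds). The fingers move at their own pace and stop on an object; "grip_force" is the grip in N (left out, the last holds). Time passes only in rows, so rows that do not move let the fingers close. It gives the time, the measured TCP pose, the force, the opening and the grip force at its end, in the units of the state.
- sense(): the state, without advancing time (a new reading comes with each control period).
- capture(name): name is "scene" or "top" or "wrist"; returns a dict with "pixels" (420x560x3 uint8, red, green, blue), "z_map" (420x560 float32, m along the optical axis (not along the pixel's ray), 0 where there is no reading), "vfov" (degrees; the focal length in pixels is half the picture's height over the tangent of half this angle, whatever the lens; pixels are square), "cx", "cy" (the principal point, pixels), "k1" (the pictures are not rectified: a ray, as slopes to the right and down, at radius r is drawn at 1 + k1 r^2 times it, then the intrinsics apply), "extrinsics" (4x4, takes a point from camera to world coordinates). Camera axes: x right, y down, z forward; pixel columns grow to the right and rows downward; lengths in m; the calibration is good to about 2 mm. A picture is of the moment at which its call begins.
- close_job(): hands the job in; it is judged then, once.
The state is a dict: "time_s": time; "joints": joint angles; "qvel": joint speeds; "joint_torque": joint torques, N m; "ee_pos": TCP position; "ee_rot": TCP orientation; "wrist_force": force on the tool from outside, world axes, zero at the start; "wrist_torque": the same for the moment, N m; "finger_gap": opening from 0.0 (shut) to 1.0 (fully open); "grasp_force": force on a finger pad.
Only numpy, scipy, OpenCV 4.12 (cv2) and the standard library are available. Lean on these libraries where they do the work, as an engineer would, in place of code of your own. Each camera call takes 0.05 s, during which the arm holds its last target. There are 200 camera calls.

## Working session

There is one attempt and no reset: what is moved stays moved. The work goes in short steps, Python scripts to look and compute and a tool call to move; the robot and the scene stay as the last step left them, time stands still between calls to the robot, and variables do not carry over. Pictures are saved under pics/ and viewed, at most 10 in all, crops included, and the job is handed in when it is done.

Besides the shell and the picture viewer there is one more tool, called by a JSON object that holds its "op" and its "data", one argument or row to a line. step_arm: Moves the arm, as the interface text tells. Its arguments: {"type":"object","properties":{"steps":{"type":"array"},"gripper":{"type":"number"},"grip_force":{"type":"number"}},"required":["steps"]}

```bash
mkdir -p pics; cat > h.py <<'E'
import numpy as np, cv2
from plant import sense, capture, close_job, hold_point_z
def cloud(c):
    h,w=c["z_map"].shape; f=h/2/np.tan(np.radians(c["vfov"])/2)
    K=np.array([[f,0,c["cx"]],[0,f,c["cy"]],[0,0,1.]])
    u,v=np.meshgrid(np.arange(w),np.arange(h))
    p=cv2.undistortPoints(np.stack([u,v],-1).reshape(-1,1,2).astype(float),K,np.array([c["k1"],0,0,0,0.])).reshape(h,w,2)
    z=c["z_map"].astype(float); P=np.stack([p[...,0]*z,p[...,1]*z,z],-1)
    T=np.array(c["extrinsics"]); W=P@T[:3,:3].T+T[:3,3]; W[z==0]=np.nan
    return W
def save(c,n): cv2.imwrite("pics/"+n,cv2.cvtColor(c["pixels"],cv2.COLOR_RGB2BGR))
E
python3 - <<'E'
from h import *
print(sense())
for n in ("scene","top"):
    c=capture(n); save(c,n+"0.png"); np.savez(n+"0.npz",W=cloud(c),px=c["pixels"]); print(n,c["vfov"],c["k1"],np.round(c["extrinsics"],3).tolist())
E
```

```text
{'time_s': 0.0, 'joints': array([ 1.33060924e+00,  3.53625668e-01,  1.63414125e+00, -3.03815998e-05,
        1.15518475e+00, -2.41218848e-03]), 'qvel': array([-0.00158918, -0.00076458,  0.00024191,  0.00156433, -0.00094354,
       -0.00099012]), 'joint_torque': array([ 2.00908325e-03, -5.93868864e+01, -3.34199452e+01,  6.97252108e-02,
        2.36080546e-02, -1.25598754e-04]), 'ee_pos': array([0.14713805, 0.60704578, 0.3019746 ]), 'ee_rot': array([-3.14023357e+00,  2.45002182e-05,  2.90383005e+00]), 'wrist_force': array([0.28705162, 0.19872086, 0.02812558]), 'wrist_torque': array([ 0.02366908, -0.04327969, -0.04056451]), 'grasp_force': 0.0, 'finger_gap': 0.9982497499093025}
scene 51.62714075607488 -0.09412587095315372 [[0.478, -0.644, 0.597, -0.156], [-0.878, -0.355, 0.32, -0.349], [0.006, -0.678, -0.735, 0.889], [0.0, 0.0, 0.0, 1.0]]
top 50.27678936512659 -0.08788476975335918 [[0.024, -0.997, 0.072, 0.431], [-1.0, -0.023, 0.018, -0.016], [-0.016, -0.072, -0.997, 0.994], [0.0, 0.0, 0.0, 1.0]]
```

```bash
ls
```

```text
h.py
pics
scene0.npz
top0.npz
```

View pics/scene0.png

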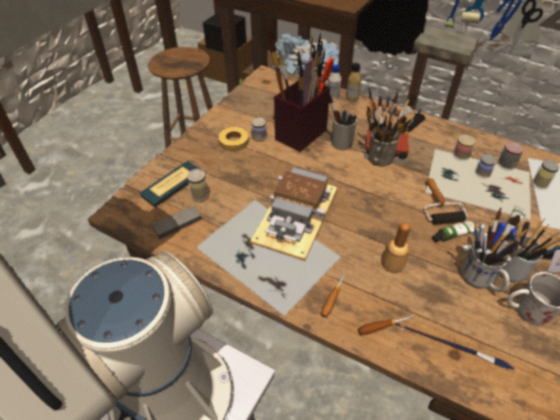

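View pics/top0.png

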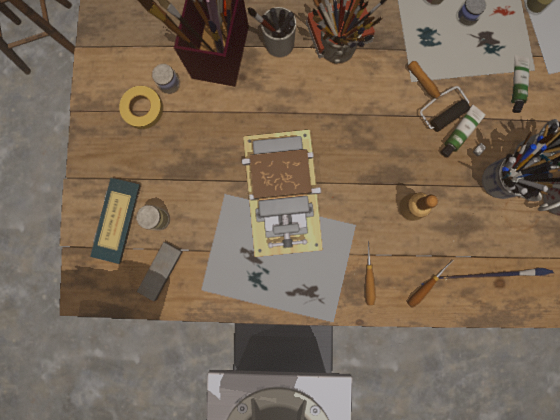

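The scene view shows the vise at about (295,210), with the brown lino at (300,187) and the mallet upright at (398,247). In the top view the lino is at (281,174), the mallet at (420,205), the ink jar at (150,216) and the gouges at (370,280) and (430,283).

```bash
python3 - <<'E'
from h import *
d=np.load("top0.npz"); W=d["W"]; px=d["px"]
hsv=cv2.cvtColor(px,cv2.COLOR_RGB2HSV)
r=lambda a:np.round(np.asarray(a),4).tolist()
# board: yellow
def big(m,box):
    b=np.zeros_like(m); x0,y0,x1,y1=box; b[y0:y1,x0:x1]=m[y0:y1,x0:x1]; return b
Z=W[...,2]
m=big((hsv[...,0]>18)&(hsv[...,0]<35)&(hsv[...,1]>60)&(hsv[...,2]>150),(235,120,330,265))
print("board n",m.sum(),"z",r(np.nanpercentile(Z[m],[10,50,90])))
m&=(Z>0.004)&(Z<.03)
rect=cv2.minAreaRect(W[m][:,:2].astype(np.float32)*1000); print("board rect",rect); print(cv2.boxPoints(rect))
# lino brown
m2=big((Z>0.06)&(hsv[...,1]>70),(235,140,325,205)); print("lino n",m2.sum())
P=W[m2]; A=np.c_[P[:,:2]-P[:,:2].mean(0),np.ones(len(P))]
s=np.linalg.lstsq(A,P[:,2],rcond=None)[0]; print("plane",r(s),r(P.mean(0)),"res",np.std(A@s-P[:,2]))
rect=cv2.minAreaRect(P[:,:2].astype(np.float32)*1000); print("lino rect",rect);print(cv2.boxPoints(rect))
# table z
for b in [(90,60,140,90),(330,150,400,180),(200,280,230,300)]: print("table",r(np.nanmedian(Z[b[1]:b[3],b[0]:b[2]])))
# mallet
m3=big(Z>0.015,(395,180,450,230)); P=W[m3]; print("mallet n",len(P),"zmax",np.nanmax(P[:,2]))
for lo,hi in [(.01,.03),(.03,.06),(.06,.09),(.09,.12),(.12,.145),(.145,.17)]:
    q=P[(P[:,2]>lo)&(P[:,2]<hi)]
    if len(q): print(lo,len(q),r(q.min(0)),r(q.max(0)),r(np.median(q,0)))
W2=np.load("scene0.npz")["W"]
Q=W2[200:280,375:420].reshape(-1,3)
for lo,hi in [(.01,.03),(.03,.06),(.06,.09),(.09,.12),(.12,.142),(.142,.17)]:
    q=Q[(Q[:,2]>lo)&(Q[:,2]<hi)]
    if len(q): print("sc",lo,len(q),r(q.min(0)),r(q.max(0)),r(np.median(q,0)))
for n,b in [("jar",(130,195,170,240)),("g1",(360,235,380,310)),("g2",(400,250,460,312))]:
    q=W[b[1]:b[3],b[0]:b[2]].reshape(-1,3); q=q[q[:,2]>.008]; print(n,len(q),r(q.min(0)),r(q.max(0)))
c=cv2.resize(px[115:275,220:340],None,fx=4.5,fy=3.7,interpolation=cv2.INTER_CUBIC); cv2.imwrite("pics/vise.png",c[...,::-1])
E
```

```text
board n 2231 z [0.0146, 0.017, 0.0193]
board rect ((552.1129760742188, 2.1261062622070312), (269.263671875, 149.34732055664062), 7.047242641448975)
[[409.33667   59.717964]
 [427.6598   -88.50109 ]
 [694.8893   -55.46575 ]
 [676.56616   92.7533  ]]
lino n 2691
plane [-0.0062, -0.0051, 0.0857] [0.58, 0.0062, 0.0857] res 0.003437815753834673
lino rect ((592.8805541992188, 7.7984619140625), (135.51419067382812, 120.12873840332031), 7.283946990966797)
[[518.05493   58.787415]
 [533.28564  -60.371887]
 [667.7062   -43.19049 ]
 [652.47546   75.96881 ]]
table 0.0009
table 0.001
table 0.0012
mallet n 787 zmax 0.1554967485570533
0.01 46 [0.4964, -0.2966, 0.0154] [0.5528, -0.2564, 0.0299] [0.5172, -0.2635, 0.0224]
0.03 146 [0.4976, -0.2971, 0.0301] [0.5539, -0.2559, 0.06] [0.5157, -0.2636, 0.0455]
0.06 347 [0.5002, -0.3085, 0.06] [0.5509, -0.2586, 0.09] [0.5195, -0.2736, 0.0789]
0.09 56 [0.5131, -0.2894, 0.0908] [0.5372, -0.2724, 0.1194] [0.5224, -0.2749, 0.108]
0.12 62 [0.5129, -0.2987, 0.1204] [0.5372, -0.2728, 0.145] [0.5217, -0.2753, 0.1345]
0.145 130 [0.514, -0.2968, 0.1451] [0.5373, -0.274, 0.1555] [0.525, -0.2847, 0.1507]
sc 0.01 119 [0.4963, -0.314, 0.0101] [0.5245, -0.2571, 0.0298] [0.5021, -0.2889, 0.0199]
sc 0.03 212 [0.4962, -0.3138, 0.03] [0.5295, -0.2575, 0.0598] [0.5038, -0.2875, 0.0445]
sc 0.06 283 [0.5005, -0.3107, 0.06] [0.5417, -0.2605, 0.0898] [0.5124, -0.2873, 0.0779]
sc 0.09 95 [0.5131, -0.2997, 0.0903] [0.5269, -0.2739, 0.1194] [0.517, -0.2884, 0.1047]
sc 0.12 75 [0.512, -0.2996, 0.1203] [0.528, -0.2746, 0.1419] [0.5165, -0.2879, 0.1315]
sc 0.142 84 [0.5116, -0.2996, 0.1422] [0.5348, -0.2745, 0.1549] [0.5219, -0.2872, 0.1497]
jar 810 [0.4607, 0.2505, 0.0088] [0.539, 0.3401, 0.0883]
g1 331 [0.3115, -0.2056, 0.0081] [0.4053, -0.1842, 0.0222]
g2 334 [0.3067, -0.3835, 0.0081] [0.4066, -0.277, 0.0236]
```

View pics/vise.png

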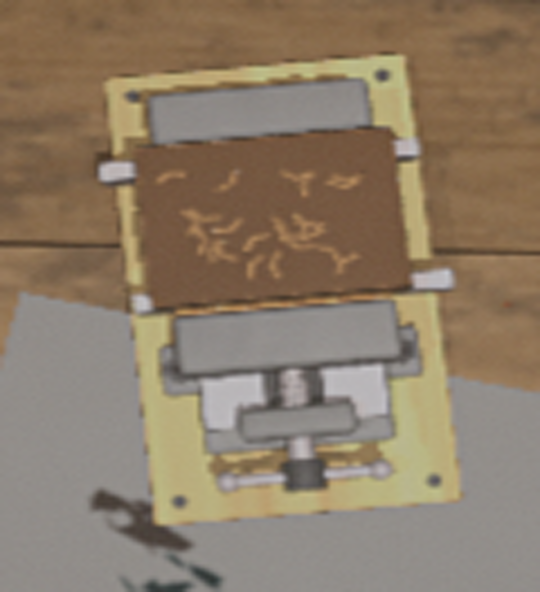

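The crop shows the lino (270,215) between the jaws. The parallels' ends show at (117,170) and (405,148) for the far bar, and (142,303) and (433,279) for the near one, which is shifted towards -y. The vise origin is about (0.582, 0.006) with yaw 7.05°, and the board top is at 0.017. The mallet is at about (0.525,-0.287). I'll turn the tool so the fingers close along vise x.

{"op": "step_arm", "data": {
  "steps": [
    [0, 0, 0, 7],
    [0, 0, 0, 7],
    [0, 0, 0, 7],
    [0, 0, 0, 7],
    [0, 0, 0, 7],
    [0, 0, 0, 7],
    [0, 0, 0, 7],
    [0, 0, 0, 7],
    [0, 0, 0, 7],
    [0, 0, 0, 7]
  ],
  "gripper": 1
}}

```text
time_s: 0.93
ee_pos: [0.1472, 0.6072, 0.3022]
ee_rot: [-3.141, 0.001, 1.676]
wrist_force: [0.3, -0.2, -0.1]
finger_gap: 0.998
grasp_force: 0.0
```

{"op": "step_arm", "data": {
  "steps": [
    [0, 0, 0, 7],
    [0, 0, 0, 6.4],
    [-0.025, 0.01, 0, 0],
    [-0.035, 0.015, 0, 0],
    [-0.035, 0.015, 0, 0],
    [-0.035, 0.015, 0, 0],
    [-0.035, 0.015, 0, 0],
    [-0.035, 0.015, 0, 0],
    [-0.035, 0.015, 0, 0],
    [-0.035, 0.015, 0, 0]
  ]
}}

```text
time_s: 1.77
ee_pos: [0.2283, 0.3235, 0.3024]
ee_rot: [-3.142, 0.0, 1.449]
wrist_force: [0.7, -0.4, 0.8]
finger_gap: 0.998
grasp_force: 0.0
```

```bash
cat >> h.py <<'E'
from scipy.spatial.transform import Rotation as Ro
def to(x,y,z):
    s=sense(); R=Ro.from_euler("xyz",s["ee_rot"]).as_matrix()
    return np.round(R.T@(np.array([x,y,z])-s["ee_pos"]),4)
E
python3 -c "
from h import *
s=sense();print(s['ee_pos'],np.degrees(s['ee_rot']),s['time_s']);print(to(.525,-.287,.27))"
```

```text
[0.22826059 0.32350896 0.3024355 ] [-1.79999026e+02  1.54869488e-02  8.30031579e+01] 1.7667
[-0.5698  0.3689  0.0326]
```

{"op": "step_arm", "data": {
  "steps": [
    [-0.035, 0.0225, 0, 0],
    [-0.035, 0.0225, 0, 0],
    [-0.035, 0.0225, 0, 0],
    [-0.035, 0.0225, 0, 0],
    [-0.035, 0.0225, 0, 0],
    [-0.035, 0.0225, 0, 0],
    [-0.035, 0.0225, 0, 0],
    [-0.035, 0.0225, 0, 0],
    [-0.035, 0.0225, 0, 0],
    [-0.035, 0.0225, 0, 0]
  ]
}}

```text
time_s: 2.6
ee_pos: [0.4091, -0.0518, 0.3027]
ee_rot: [3.141, -0.0, 1.448]
wrist_force: [1.1, 1.2, 0.3]
finger_gap: 1.0
grasp_force: 0.0
```

{"op": "step_arm", "data": {
  "steps": [
    [-0.035, 0.0225, 0, 0],
    [-0.035, 0.0225, 0, 0],
    [-0.035, 0.0225, 0, 0],
    [-0.035, 0.0225, 0, 0],
    [-0.035, 0.0225, 0, 0],
    [-0.025, 0.015, 0, 0],
    [-0.015, 0.01, 0, 0],
    [-0.005, 0.005, 0, 0],
    [0, 0, 0, 0]
  ]
}}

```text
time_s: 3.35
ee_pos: [0.5237, -0.2862, 0.3021]
ee_rot: [-3.141, -0.0, 1.447]
wrist_force: [-0.9, 0.4, -0.7]
finger_gap: 0.998
grasp_force: 0.0
```

```bash
python3 - <<'E'
from h import *
s=sense();print(s['ee_pos'],np.degrees(s['ee_rot']),s['time_s']);print(to(.525,-.287,.184))
c=capture("wrist"); save(c,"wrist1.png"); W=cloud(c).reshape(-1,3)
for lo,hi in [(.02,.05),(.1,.12),(.12,.142),(.142,.17)]:
    q=W[(W[:,2]>lo)&(W[:,2]<hi)&(abs(W[:,0]-.525)<.04)&(abs(W[:,1]+.287)<.04)]
    if len(q): print(lo,len(q),np.round([q.min(0),q.max(0),q.mean(0)],4).tolist())
E
```

```text
[ 0.52365832 -0.28615343  0.30206145] [-1.79966444e+02 -1.62649522e-02  8.28957363e+01] 3.35
[-0.0007  0.0015  0.1181]
0.02 372 [[0.4965, -0.2903, 0.02], [0.5543, -0.2554, 0.0499], [0.5272, -0.2637, 0.0373]]
0.1 153 [[0.5128, -0.2832, 0.1], [0.538, -0.2718, 0.12], [0.526, -0.2743, 0.1106]]
0.12 267 [[0.5123, -0.2974, 0.12], [0.5382, -0.2719, 0.142], [0.5264, -0.2759, 0.134]]
0.142 981 [[0.5132, -0.2973, 0.142], [0.5375, -0.272, 0.1523], [0.5254, -0.2833, 0.1481]]
```

View pics/wrist1.png

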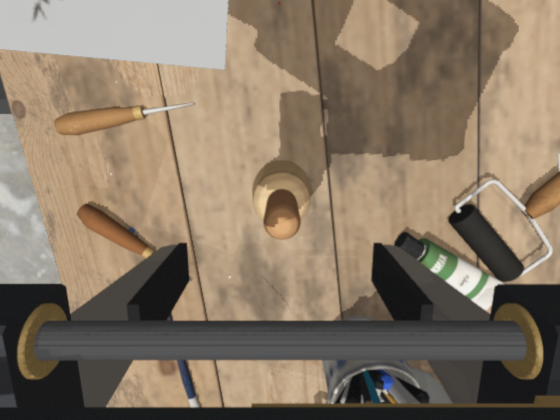

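The wrist picture shows the mallet (282,215) centred between the open fingers, with its handle at (0.5253,-0.285). I'll descend and grip it.

{"op": "step_arm", "data": {
  "steps": [
    [0.001, 0.002, 0.02, 0],
    [0, 0, 0.03, 0],
    [0, 0, 0.03, 0],
    [0, 0, 0.02, 0],
    [0, 0, 0.012, 0],
    [0, 0, 0.006, 0],
    [0, 0, 0, 0],
    [0, 0, 0, 0]
  ]
}}

```text
time_s: 4.07
ee_pos: [0.5259, -0.2843, 0.1856]
ee_rot: [3.141, 0.0, 1.449]
wrist_force: [-0.3, 0.3, 0.0]
finger_gap: 0.998
grasp_force: 0.0
```

{"op": "step_arm", "data": {
  "steps": [
    [0, 0, 0, 0],
    [0, 0, 0, 0],
    [0, 0, 0, 0],
    [0, 0, 0, 0],
    [0, 0, 0, 0],
    [0, 0, 0, 0],
    [0, 0, 0, 0],
    [0, 0, 0, 0]
  ],
  "gripper": 0,
  "grip_force": 60
}}

```text
time_s: 4.73
ee_pos: [0.5255, -0.2846, 0.1847]
ee_rot: [-3.142, -0.0, 1.448]
wrist_force: [0.1, -0.4, 0.4]
finger_gap: 0.443
grasp_force: 0.0
```

{"op": "step_arm", "data": {
  "steps": [
    [0, 0, 0, 0],
    [0, 0, 0, 0],
    [0, 0, 0, 0],
    [0, 0, 0, 0],
    [0, 0, 0, 0]
  ]
}}

```text
time_s: 5.15
ee_pos: [0.5254, -0.2845, 0.1846]
ee_rot: [-3.141, -0.0, 1.448]
wrist_force: [0.1, -0.6, -0.1]
finger_gap: 0.273
grasp_force: 60.0
```

{"op": "step_arm", "data": {
  "steps": [
    [0, 0, -0.01, 0],
    [0, 0, -0.02, 0],
    [0, 0, -0.03, 0],
    [0, 0, -0.03, 0],
    [0, 0, -0.02, 0],
    [0, 0, -0.01, 0],
    [0, 0, 0, 0]
  ]
}}

```text
time_s: 5.73
ee_pos: [0.5263, -0.2849, 0.3074]
ee_rot: [3.138, 0.002, 1.448]
wrist_force: [1.1, -0.9, -2.9]
finger_gap: 0.272
grasp_force: 60.0
```

```bash
python3 - <<'E'
from h import *
d=np.load("scene0.npz"); W=d["W"]; hsv=cv2.cvtColor(d["px"],cv2.COLOR_RGB2HSV)
o=np.array([.5819,.0058]); a=np.radians(7.05); X=np.array([np.cos(a),np.sin(a)]);Y=np.array([-X[1],X[0]])
for n in("scene0","top0"):
    d=np.load(n+".npz"); W=d["W"].reshape(-1,3); hsv=cv2.cvtColor(d["px"],cv2.COLOR_RGB2HSV).reshape(-1,3)
    q=W[:,:2]-o; vx=q@X; vy=q@Y
    m=(abs(vx)<38)&(abs(vx)<.038)&(abs(vy)<.052)&(W[:,2]>.06); A=np.c_[vx,vy,np.ones(len(vx))][m]
    s=np.linalg.lstsq(A,W[m,2],rcond=None)[0]; print(n,m.sum(),s,np.std(A@s-W[m,2]))
    m=(hsv[:,0]<15)&(hsv[:,1]>60)&(W[:,2]>.075)&(abs(vx)<.07)&(abs(vy)<.08); print("lino ext",np.percentile(vx[m],[1,99]),np.percentile(vy[m],[1,99]))
    for nm,x0 in(("near",-.0405),("far",.0405)):
        m=(abs(vx-x0)<.008)&(abs(vy)>.061)&(abs(vy)<.1)&(W[:,2]>.045)&(W[:,2]<.07)
        if m.any(): print(nm,m.sum(),vx[m].mean(),[np.round((vy[m&k].min(),vy[m&k].max()),4) for k in(vy>0,vy<0) if (m&k).any()],np.median(W[m,2]))
print("wrist",sense()["wrist_force"]); print(to(.562,.0033,.302))
E
```

```text
scene0 763 [-0.03613165  0.00052625  0.08592415] 0.0014606640179659898
lino ext [-0.04614835  0.0452826 ] [-0.05918784  0.0572119 ]
near 67 -0.041713061875122505 [array([0.0614, 0.0663]), array([-0.08  , -0.0612])] 0.05808679064535982
far 32 0.03705491039892523 [array([0.0684, 0.0761]), array([-0.072 , -0.0612])] 0.05939062479309726
top0 1845 [-0.04045744 -0.00060266  0.08642046] 0.0016499294936378039
lino ext [-0.04449341  0.04483633] [-0.05745955  0.05839883]
near 70 -0.03961494412753115 [array([0.0618, 0.0702]), array([-0.0799, -0.0613])] 0.060712235716293306
far 75 0.037557634320832034 [array([0.0624, 0.078 ]), array([-0.0715, -0.0622])] 0.06094116681407502
wrist [ 1.13332178 -0.94838227 -2.9339233 ]
[2.905e-01 2.000e-04 4.900e-03]
```

{"op": "step_arm", "data": {
  "steps": [
    [0.015, 0, 0, 0],
    [0.03, 0, 0, 0],
    [0.04, 0, 0, 0],
    [0.04, 0, 0, 0],
    [0.04, 0, 0, 0],
    [0.04, 0, 0, 0],
    [0.04, 0, 0, 0],
    [0.03, 0, 0, 0],
    [0.015, 0, 0, 0],
    [0, 0, 0, 0]
  ]
}}

```text
time_s: 6.57
ee_pos: [0.56, 0.007, 0.3027]
ee_rot: [-3.138, -0.001, 1.451]
wrist_force: [0.1, -0.1, -2.9]
finger_gap: 0.27
grasp_force: 60.0
```

{"op": "step_arm", "data": {
  "steps": [
    [0, 0, 0.01, 0],
    [0, 0, 0.01, 0],
    [0, 0, 0, 0],
    [0, 0, 0, 0]
  ]
}}

```text
time_s: 6.9
ee_pos: [0.56, 0.0023, 0.283]
ee_rot: [-3.139, 0.001, 1.447]
wrist_force: [0.2, 0.0, -2.1]
finger_gap: 0.273
grasp_force: 60.0
```

```bash
python3 -c "
from h import *
s=sense();print(s['ee_pos'],np.degrees(s['ee_rot']),s['wrist_force'],s['wrist_torque']);print(to(.562,.0033,.184+.089))
c=capture('scene');save(c,'s2.png')"
```

```text
[0.56002202 0.00232435 0.28304449] [-1.79828704e+02  3.01299076e-02  8.28981171e+01] [ 0.15860427  0.01296777 -2.07073435] [-0.08225573  0.05225213  0.01020678]
[0.0012 0.0019 0.01  ]
```

View pics/s2.png

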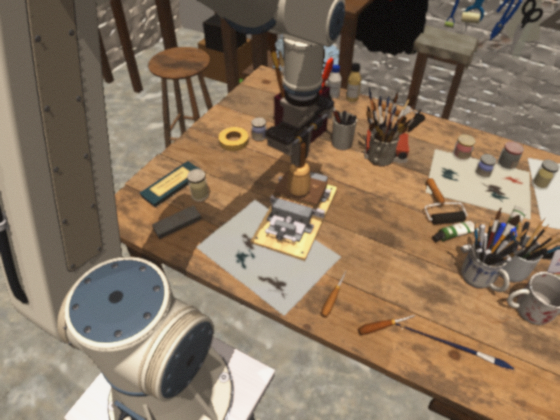

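The picture shows the mallet at (300,180) over the lino's near side, clear of the gripper. Now down slowly.

{"op": "step_arm", "data": {
  "steps": [
    [0.001, 0.002, 0.004, 0],
    [0, 0, 0.003, 0],
    [0, 0, 0.001, 0],
    [0, 0, 0, 0]
  ]
}}

```text
time_s: 7.28
ee_pos: [0.5629, 0.0039, 0.2764]
ee_rot: [-3.141, 0.0, 1.448]
wrist_force: [-0.2, 0.7, -3.2]
finger_gap: 0.274
grasp_force: 60.0
```

{"op": "step_arm", "data": {
  "steps": [
    [0, 0, 0.0005, 0],
    [0, 0, 0.0005, 0],
    [0, 0, 0.0005, 0],
    [0, 0, 0, 0]
  ]
}}

```text
time_s: 7.62
ee_pos: [0.563, 0.0041, 0.2752]
ee_rot: [3.142, 0.0, 1.448]
wrist_force: [0.1, -0.1, -2.3]
finger_gap: 0.267
grasp_force: 60.0
```

{"op": "step_arm", "data": {
  "steps": [
    [0, 0, 0.0005, 0],
    [0, 0, 0.0005, 0],
    [0, 0, 0, 0]
  ]
}}

```text
time_s: 7.87
ee_pos: [0.563, 0.0041, 0.2741]
ee_rot: [-3.141, 0.0, 1.448]
wrist_force: [-0.7, 0.9, -2.1]
finger_gap: 0.276
grasp_force: 60.0
```

{"op": "step_arm", "data": {
  "steps": [
    [0, 0, 0.0005, 0],
    [0, 0, 0.0005, 0],
    [0, 0, 0, 0]
  ]
}}

```text
time_s: 8.12
ee_pos: [0.563, 0.004, 0.2731]
ee_rot: [-3.141, 0.0, 1.448]
wrist_force: [0.3, 0.3, -2.0]
finger_gap: 0.269
grasp_force: 60.0
```

{"op": "step_arm", "data": {
  "steps": [
    [0, 0, 0.0005, 0],
    [0, 0, 0.0005, 0],
    [0, 0, 0, 0]
  ]
}}

```text
time_s: 8.37
ee_pos: [0.563, 0.004, 0.2721]
ee_rot: [-3.141, 0.0, 1.448]
wrist_force: [0.1, -0.9, -2.2]
finger_gap: 0.271
grasp_force: 60.0
```

{"op": "step_arm", "data": {
  "steps": [
    [0, 0, 0.0005, 0],
    [0, 0, 0.0005, 0],
    [0, 0, 0, 0]
  ]
}}

```text
time_s: 8.62
ee_pos: [0.563, 0.004, 0.2712]
ee_rot: [-3.141, 0.0, 1.448]
wrist_force: [-0.8, 0.0, -0.8]
finger_gap: 0.272
grasp_force: 60.0
```

{"op": "step_arm", "data": {
  "steps": [
    [0, 0, 0.0005, 0],
    [0, 0, 0.0005, 0],
    [0, 0, 0, 0]
  ]
}}

```text
time_s: 8.87
ee_pos: [0.5627, 0.004, 0.2702]
ee_rot: [-3.141, 0.0, 1.448]
wrist_force: [-2.3, -0.7, 2.9]
finger_gap: 0.273
grasp_force: 60.0
```

{"op": "step_arm", "data": {
  "steps": [
    [0, 0, 0.0005, 0],
    [0, 0, 0, 0]
  ]
}}

```text
time_s: 9.03
ee_pos: [0.5628, 0.004, 0.27]
ee_rot: [-3.141, 0.0, 1.448]
wrist_force: [-4.9, 0.3, 5.4]
finger_gap: 0.267
grasp_force: 60.0
```

{"op": "step_arm", "data": {
  "steps": [
    [0, 0, 0.0005, 0],
    [0, 0, 0, 0]
  ]
}}

```text
time_s: 9.2
ee_pos: [0.5628, 0.004, 0.2695]
ee_rot: [-3.141, 0.0, 1.448]
wrist_force: [-4.6, -0.5, 5.5]
finger_gap: 0.268
grasp_force: 60.0
```

{"op": "step_arm", "data": {
  "steps": [
    [0, 0, 0.0005, 0],
    [0, 0, 0, 0],
    [0, 0, 0.0005, 0],
    [0, 0, 0, 0]
  ]
}}

```text
time_s: 9.53
ee_pos: [0.5628, 0.004, 0.2686]
ee_rot: [-3.141, 0.0, 1.448]
wrist_force: [-5.1, -0.3, 6.1]
finger_gap: 0.275
grasp_force: 60.0
```

{"op": "step_arm", "data": {
  "steps": [
    [0, 0, 0.0005, 0],
    [0, 0, 0, 0],
    [0, 0, 0.0005, 0],
    [0, 0, 0, 0]
  ]
}}

```text
time_s: 9.87
ee_pos: [0.5628, 0.004, 0.2676]
ee_rot: [-3.141, 0.0, 1.448]
wrist_force: [-3.9, -0.5, 6.3]
finger_gap: 0.271
grasp_force: 60.0
```

{"op": "step_arm", "data": {
  "steps": [
    [0, 0, 0.0005, 0],
    [0, 0, 0, 0],
    [0, 0, 0.0005, 0],
    [0, 0, 0, 0]
  ]
}}

```text
time_s: 10.2
ee_pos: [0.5628, 0.004, 0.2671]
ee_rot: [-3.141, 0.0, 1.448]
wrist_force: [-6.0, 0.4, 10.6]
finger_gap: 0.274
grasp_force: 60.0
```

{"op": "step_arm", "data": {
  "steps": [
    [0, 0, 0.0005, 0],
    [0, 0, 0, 0],
    [0, 0, 0, 0]
  ]
}}

```text
time_s: 10.45
ee_pos: [0.5628, 0.004, 0.2671]
ee_rot: [-3.141, 0.0, 1.448]
wrist_force: [-7.1, -0.3, 14.9]
finger_gap: 0.275
grasp_force: 60.0
```

{"op": "step_arm", "data": {
  "steps": [
    [0, 0, 0.0005, 0],
    [0, 0, 0, 0],
    [0, 0, 0, 0]
  ]
}}

```text
time_s: 10.7
ee_pos: [0.5629, 0.004, 0.2671]
ee_rot: [3.141, 0.0, 1.448]
wrist_force: [-7.9, -0.0, 18.7]
finger_gap: 0.273
grasp_force: 60.1
```

{"op": "step_arm", "data": {
  "steps": [
    [0, 0, 0.0005, 0],
    [0, 0, 0, 0],
    [0, 0, 0, 0]
  ]
}}

```text
time_s: 10.95
ee_pos: [0.5629, 0.004, 0.267]
ee_rot: [3.141, -0.0, 1.448]
wrist_force: [-10.5, -0.7, 23.2]
finger_gap: 0.27
grasp_force: 60.1
```

{"op": "step_arm", "data": {
  "steps": [
    [0, 0, -0.002, 0],
    [0, 0, -0.004, 0],
    [0, 0, -0.002, 0],
    [0, 0.01, 0, 0],
    [0, 0.01, 0, 0],
    [0, 0, 0, 0],
    [0, 0, 0, 0]
  ]
}}

```text
time_s: 11.53
ee_pos: [0.5837, 0.0015, 0.2722]
ee_rot: [-3.141, 0.0, 1.448]
wrist_force: [-1.5, 0.2, -3.2]
finger_gap: 0.274
grasp_force: 60.0
```

```bash
python3 -c "
from h import *
s=sense();print(s['ee_pos'],np.degrees(s['ee_rot']),s['wrist_force'],s['wrist_torque']);print(to(.582,.0058,.2671))"
```

```text
[0.58366147 0.00147782 0.27218328] [-1.79982552e+02  1.03532384e-03  8.29636269e+01] [-1.52352547  0.17846835 -3.21932468] [-0.01130054  0.07208954 -0.02832592]
[ 0.0041 -0.0022  0.0051]
```

{"op": "step_arm", "data": {
  "steps": [
    [0.004, -0.002, 0, 0],
    [0, 0, 0.002, 0],
    [0, 0, 0.001, 0],
    [0, 0, 0.0005, 0],
    [0, 0, 0.0005, 0],
    [0, 0, 0, 0]
  ]
}}

```text
time_s: 12.03
ee_pos: [0.5813, 0.0058, 0.2686]
ee_rot: [-3.141, 0.0, 1.448]
wrist_force: [0.2, -0.5, -2.9]
finger_gap: 0.27
grasp_force: 60.0
```

{"op": "step_arm", "data": {
  "steps": [
    [0, 0, 0.0005, 0],
    [0, 0, 0, 0],
    [0, 0, 0.0005, 0],
    [0, 0, 0, 0]
  ]
}}

```text
time_s: 12.37
ee_pos: [0.5814, 0.0058, 0.2677]
ee_rot: [3.142, -0.0, 1.448]
wrist_force: [-0.1, -0.1, -2.2]
finger_gap: 0.274
grasp_force: 60.0
```

{"op": "step_arm", "data": {
  "steps": [
    [0, 0, 0.0005, 0],
    [0, 0, 0, 0],
    [0, 0, 0.0005, 0],
    [0, 0, 0, 0]
  ]
}}

```text
time_s: 12.7
ee_pos: [0.5815, 0.0058, 0.2672]
ee_rot: [3.141, -0.0, 1.448]
wrist_force: [-2.0, 0.2, 3.0]
finger_gap: 0.269
grasp_force: 60.0
```

{"op": "step_arm", "data": {
  "steps": [
    [0, 0, 0.0005, 0],
    [0, 0, 0, 0],
    [0, 0, 0.0005, 0],
    [0, 0, 0, 0]
  ]
}}

```text
time_s: 13.03
ee_pos: [0.5816, 0.0058, 0.2671]
ee_rot: [3.141, -0.0, 1.448]
wrist_force: [-3.4, 0.0, 11.1]
finger_gap: 0.274
grasp_force: 60.0
```

{"op": "step_arm", "data": {
  "steps": [
    [0, 0, 0.0005, 0],
    [0, 0, 0, 0],
    [0, 0, 0.0005, 0],
    [0, 0, 0, 0]
  ]
}}

```text
time_s: 13.37
ee_pos: [0.5817, 0.0058, 0.267]
ee_rot: [3.14, -0.0, 1.448]
wrist_force: [-6.5, 0.4, 19.9]
finger_gap: 0.273
grasp_force: 60.0
```

{"op": "step_arm", "data": {
  "steps": [
    [0, 0, 0.0005, 0],
    [0, 0, 0, 0],
    [0, 0, 0.0003, 0],
    [0, 0, 0, 0],
    [0, 0, 0, 0]
  ]
}}

```text
time_s: 13.78
ee_pos: [0.5818, 0.0058, 0.267]
ee_rot: [3.14, -0.0, 1.448]
wrist_force: [-9.2, -0.2, 26.6]
finger_gap: 0.275
grasp_force: 60.1
```

```bash
cat > t.py <<'E'
from h import *
o=np.array([.5819,.0058]); a=np.radians(7.05); X=np.array([np.cos(a),np.sin(a)]);Y=np.array([-X[1],X[0]])
for n in("scene","top","wrist"):
    c=capture(n); W=cloud(c).reshape(-1,3); hsv=cv2.cvtColor(c["pixels"],cv2.COLOR_RGB2HSV).reshape(-1,3)
    q=W[:,:2]-o; vx=q@X; vy=q@Y
    m=(abs(vx)<.04)&(abs(vy)<.055)&(W[:,2]>.076)&(W[:,2]<.092); A=np.c_[vx,vy,np.ones(len(vx))][m]
    for k in range(3):
        s=np.linalg.lstsq(A,W[m,2],rcond=None)[0] if k==0 else s
        r=A@s-W[m,2]; g=abs(r)<.003; s=np.linalg.lstsq(A[g],W[m,2][g],rcond=None)[0]
    print(n,g.sum(),s,"vx range",A[g,0].min(),A[g,0].max())
E
python3 t.py
```

```text
scene 538 [0.0045464  0.00189509 0.08278625] vx range -0.03994488273876009 0.03996862559559312
top 610 [-4.88710319e-05 -3.31247150e-03  8.33215426e-02] vx range -0.03972170986629709 0.03863929776914324
wrist 6448 [-7.23545738e-04 -3.65918832e-06  8.09830421e-02] vx range -0.039989916291959554 0.039998179450365226
```

The block is level and bedded (face at 0.083, with about 29 N applied). Next, return the mallet to where it stood.

{"op": "step_arm", "data": {
  "steps": [
    [0, 0, -0.002, 0],
    [0, 0, -0.005, 0],
    [0, 0, -0.015, 0],
    [0, 0, -0.02, 0],
    [0, 0, -0.01, 0],
    [-0.015, 0, 0, 0],
    [-0.03, 0, 0, 0],
    [-0.04, 0, 0, 0],
    [-0.04, 0, 0, 0],
    [-0.04, 0, 0, 0]
  ]
}}

```text
time_s: 14.77
ee_pos: [0.5608, -0.1593, 0.3157]
ee_rot: [3.142, 0.0, 1.449]
wrist_force: [0.8, -0.0, -2.6]
finger_gap: 0.27
grasp_force: 60.0
```

{"op": "step_arm", "data": {
  "steps": [
    [-0.04, 0, 0, 0],
    [-0.04, 0, 0, 0],
    [-0.03, 0, 0, 0],
    [-0.01, 0, 0, 0],
    [0, 0, 0, 0],
    [0, 0, 0, 0]
  ]
}}

```text
time_s: 15.27
ee_pos: [0.5464, -0.277, 0.3154]
ee_rot: [-3.141, -0.001, 1.447]
wrist_force: [0.0, 0.7, -2.7]
finger_gap: 0.273
grasp_force: 60.0
```

```bash
python3 t.py; python3 -c "
from h import *
s=sense();print(s['ee_pos'],np.degrees(s['ee_rot']),s['wrist_force']);print(to(.5253,-.285,.186))"
```

```text
scene 842 [ 0.0010586  -0.00099079  0.08284377] vx range -0.039898215263995285 0.03995212535545016
top 1923 [-0.00164518  0.00197079  0.08333841] vx range -0.039939763498535806 0.03997112766515113
[ 0.54677666 -0.27570803  0.31574065] [-1.79982595e+02 -2.86552722e-02  8.30464020e+01] [ 0.31437819  0.77817101 -2.91217069]
[-0.0119 -0.0202  0.1297]Traceback (most recent call last):
  File "t.py", line 10, in <module>
    print(n,g.sum(),s,"vx range",A[g,0].min(),A[g,0].max())
                                 ~~~~~~~~~~^^
    return umr_minimum(a, axis, None, out, keepdims, initial, where)
ValueError: zero-size array to reduction operation minimum which has no identity
```

{"op": "step_arm", "data": {
  "steps": [
    [0, 0, 0.015, 0],
    [0, 0, 0.03, 0],
    [0, 0, 0.03, 0],
    [0, 0, 0.025, 0],
    [0, 0, 0.015, 0],
    [0, 0, 0.01, 0],
    [0, 0, 0.003, 0],
    [0, 0, 0, 0],
    [0, 0, 0, 0]
  ]
}}

```text
time_s: 16.17
ee_pos: [0.5473, -0.2769, 0.1889]
ee_rot: [3.14, 0.0, 1.449]
wrist_force: [-0.2, -0.4, -3.6]
finger_gap: 0.27
grasp_force: 60.0
```

{"op": "step_arm", "data": {
  "steps": [
    [0, 0, 0.001, 0],
    [0, 0, 0.0005, 0],
    [0, 0, 0, 0],
    [0, 0, 0, 0]
  ]
}}

```text
time_s: 16.5
ee_pos: [0.5467, -0.2772, 0.1869]
ee_rot: [3.141, 0.0, 1.448]
wrist_force: [0.7, 0.3, -3.2]
finger_gap: 0.277
grasp_force: 60.0
```

{"op": "step_arm", "data": {
  "steps": [
    [0, 0, 0.0005, 0],
    [0, 0, 0.0005, 0],
    [0, 0, 0.0005, 0],
    [0, 0, 0, 0],
    [0, 0, 0, 0]
  ]
}}

```text
time_s: 16.92
ee_pos: [0.5465, -0.2771, 0.1848]
ee_rot: [-3.141, -0.0, 1.448]
wrist_force: [0.3, -0.3, -2.5]
finger_gap: 0.275
grasp_force: 60.0
```

{"op": "step_arm", "data": {
  "steps": [
    [0, 0, 0.0005, 0],
    [0, 0, 0.0005, 0],
    [0, 0, 0, 0],
    [0, 0, 0, 0]
  ]
}}

```text
time_s: 17.25
ee_pos: [0.5466, -0.2771, 0.1846]
ee_rot: [3.141, 0.0, 1.448]
wrist_force: [-2.5, 0.8, 5.0]
finger_gap: 0.273
grasp_force: 60.0
```

{"op": "step_arm", "data": {
  "steps": [
    [0, 0, -0.0005, 0],
    [0, 0, 0, 0],
    [0, 0, 0, 0]
  ]
}}

```text
time_s: 17.5
ee_pos: [0.5467, -0.2772, 0.1846]
ee_rot: [3.141, 0.0, 1.448]
wrist_force: [-1.6, -0.1, 2.4]
finger_gap: 0.276
grasp_force: 60.0
```

{"op": "step_arm", "data": {
  "steps": [
    [0, 0, 0, 0],
    [0, 0, 0, 0],
    [0, 0, 0, 0],
    [0, 0, 0, 0],
    [0, 0, 0, 0],
    [0, 0, 0, 0],
    [0, 0, 0, 0],
    [0, 0, 0, 0]
  ],
  "gripper": 1
}}

```text
time_s: 18.17
ee_pos: [0.5466, -0.2771, 0.1844]
ee_rot: [3.142, 0.0, 1.448]
wrist_force: [-0.1, 0.0, 0.4]
finger_gap: 0.835
grasp_force: 0.0
```

{"op": "step_arm", "data": {
  "steps": [
    [0, 0, -0.01, 0],
    [0, 0, -0.025, 0],
    [0, 0, -0.035, 0],
    [0, 0, -0.035, 0],
    [0, 0, -0.015, 0],
    [0, 0, 0, -7],
    [0, 0, 0, -7],
    [0, 0, 0, 0]
  ]
}}

```text
time_s: 18.83
ee_pos: [0.5466, -0.2771, 0.3057]
ee_rot: [3.14, 0.001, 1.698]
wrist_force: [0.3, 0.0, 0.7]
finger_gap: 1.0
grasp_force: 0.0
```

```bash
python3 - <<'E'
from h import *
s=sense();print(s['ee_pos'],np.degrees(s['ee_rot']),s['wrist_force'],s['finger_gap'])
o=np.array([.5819,.0058]); a=np.radians(7.05); X=np.array([np.cos(a),np.sin(a)]);Y=np.array([-X[1],X[0]])
for n in("scene","top"):
    c=capture(n); save(c,n+"3.png"); W=cloud(c).reshape(-1,3); q=W[:,:2]-o; vx=q@X; vy=q@Y
    for x0 in(-.0405,.0395):
        m=(abs(vx-x0)<.007)&(abs(vy)>.061)&(abs(vy)<.1)&(W[:,2]>.045)&(W[:,2]<.07)
        print(n,x0,m.sum(),[np.round((vx[m&k].mean(),vy[m&k].min(),vy[m&k].max(),W[m&k,2].max()),4) for k in(vy>0,vy<0) if (m&k).any()])
    for lo,hi in((.01,.06),(.1,.142)):
        m=(W[:,2]>lo)&(W[:,2]<hi)&(abs(W[:,0]-.5466)<.045)&(abs(W[:,1]+.277)<.045); print("mallet",lo,m.sum(),np.round([W[m].min(0),W[m].max(0)],4).tolist() if m.any() else 0)
p=o-.041*X-.115*Y; print(p,to(p[0],p[1],.25))
E
```

```text
[ 0.54662155 -0.27712863  0.30571576] [1.79932821e+02 4.96148591e-02 9.72995810e+01] [0.25016743 0.00647643 0.74082956] 0.9998466482824409
scene -0.0405 66 [array([-0.0417,  0.0611,  0.0665,  0.0624]), array([-0.0419, -0.0795, -0.0612,  0.0639])]
scene 0.0395 35 [array([0.0372, 0.0679, 0.0763, 0.0616]), array([ 0.0364, -0.0717, -0.0619,  0.0626])]
mallet 0.01 331 [[0.5174, -0.3082, 0.0102], [0.549, -0.2495, 0.0598]]
mallet 0.1 133 [[0.532, -0.2927, 0.1], [0.5466, -0.2669, 0.1419]]
top -0.0405 67 [array([-0.0392,  0.0622,  0.0701,  0.0639]), array([-0.0397, -0.0798, -0.0625,  0.0656])]
top 0.0395 76 [array([0.0375, 0.0622, 0.0781, 0.0655]), array([ 0.0374, -0.0714, -0.0622,  0.0653])]
mallet 0.01 201 [[0.5181, -0.2912, 0.0102], [0.5749, -0.2498, 0.06]]
mallet 0.1 89 [[0.5347, -0.2834, 0.1003], [0.5583, -0.2645, 0.1416]]
[ 0.55532456 -0.11336269] [0.1615 0.028  0.0548]
```

The mallet stands upright at about (0.546,-0.279). Now I'll shut the gripper and bring one finger in front of the near bar's right end.

{"op": "step_arm", "data": {
  "steps": [
    [0.015, 0.003, 0, 0],
    [0.03, 0.007, 0, 0],
    [0.04, 0.009, 0, 0],
    [0.04, 0.009, 0, 0],
    [0.025, 0.006, 0, 0],
    [0.0115, 0.003, 0, 0],
    [0, 0, 0, 0],
    [0, 0, 0, 0],
    [0, 0, 0, 0],
    [0, 0, 0, 0]
  ],
  "gripper": 0,
  "grip_force": 10
}}

```text
time_s: 19.77
ee_pos: [0.5636, -0.1136, 0.3043]
ee_rot: [-3.141, 0.0, 1.691]
wrist_force: [0.1, -0.9, -0.4]
finger_gap: 0.297
grasp_force: 0.0
```

{"op": "step_arm", "data": {
  "steps": [
    [0, 0, 0.02, 0],
    [0, 0, 0.035, 0],
    [0, 0, 0.035, 0],
    [0, 0, 0.035, 0],
    [0, 0, 0.02, 0],
    [0, 0, 0.015, 0],
    [0, 0, 0.01, 0],
    [0, 0, 0, 0],
    [0, 0, 0, 0],
    [0, 0, 0, 0]
  ]
}}

```text
time_s: 20.6
ee_pos: [0.5643, -0.1128, 0.1354]
ee_rot: [3.14, 0.001, 1.692]
wrist_force: [-0.4, 0.0, 0.2]
finger_gap: 0.008
grasp_force: 0.0
```

```bash
python3 - <<'E'
from h import *
s=sense();print(s['ee_pos'],np.degrees(s['ee_rot']),s['wrist_force'],s['wrist_torque'],s['finger_gap'])
o=np.array([.5819,.0058]); a=np.radians(7.05); X=np.array([np.cos(a),np.sin(a)]);Y=np.array([-X[1],X[0]])
q=s['ee_pos'][:2]-o; print(q@X,q@Y)
p=o-.032*X-.095*Y; print(to(p[0],p[1],.134))
c=capture("wrist"); save(c,"w4.png")
E
```

```text
[ 0.56433759 -0.11282727  0.13543647] [1.79913175e+02 3.14203679e-02 9.69349313e+01] [-0.36137612  0.00663359  0.20792557] [-0.09332339  0.03861809 -0.01091911] 0.007566072882082354
-0.0319893956213839 -0.11557485221333526
[ 0.0206 -0.0001  0.0014]
```

View pics/w4.png

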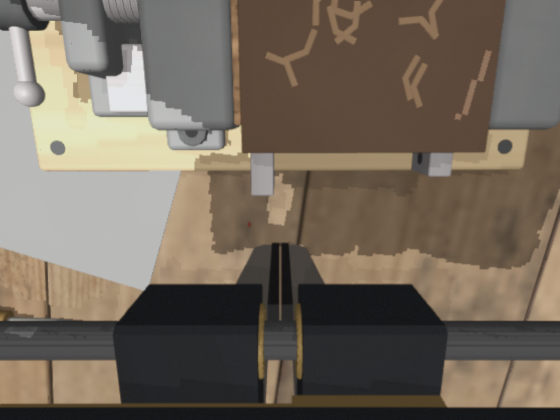

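The picture shows the near bar's end at (262,180), with the left fingertip at (262,265) lined up on it. Creep forward.

{"op": "step_arm", "data": {
  "steps": [
    [0.006, 0, 0.001, 0],
    [0.006, 0, 0, 0],
    [0.004, 0, 0, 0],
    [0.002, 0, 0, 0],
    [0.001, 0, 0, 0],
    [0, 0, 0, 0],
    [0, 0, 0, 0]
  ]
}}

```text
time_s: 21.23
ee_pos: [0.5614, -0.0933, 0.1334]
ee_rot: [3.142, 0.0, 1.693]
wrist_force: [-0.8, 0.4, -0.2]
finger_gap: 0.005
grasp_force: 0.0
```

{"op": "step_arm", "data": {
  "steps": [
    [0.0005, 0, 0, 0],
    [0.0005, 0, 0, 0],
    [0.0005, 0, 0, 0],
    [0.0005, 0, 0, 0],
    [0, 0, 0, 0]
  ]
}}

```text
time_s: 21.65
ee_pos: [0.5611, -0.0914, 0.1333]
ee_rot: [-3.142, -0.0, 1.692]
wrist_force: [-0.2, -0.3, -0.9]
finger_gap: 0.006
grasp_force: 0.0
```

{"op": "step_arm", "data": {
  "steps": [
    [0.0005, 0, 0, 0],
    [0.0005, 0, 0, 0],
    [0, 0, 0, 0]
  ]
}}

```text
time_s: 21.9
ee_pos: [0.561, -0.0903, 0.1334]
ee_rot: [3.142, -0.0, 1.693]
wrist_force: [-0.2, 0.5, 1.5]
finger_gap: 0.006
grasp_force: 0.0
```

{"op": "step_arm", "data": {
  "steps": [
    [0.0005, 0, 0, 0],
    [0, 0, 0, 0],
    [0, 0, 0, 0]
  ]
}}

```text
time_s: 22.15
ee_pos: [0.5609, -0.0899, 0.1334]
ee_rot: [-3.142, -0.0, 1.693]
wrist_force: [-0.0, 0.2, -0.2]
finger_gap: 0.004
grasp_force: 0.0
```

{"op": "step_arm", "data": {
  "steps": [
    [0.0005, 0, 0, 0],
    [0.0005, 0, 0, 0],
    [0, 0, 0, 0]
  ]
}}

```text
time_s: 22.4
ee_pos: [0.5608, -0.0889, 0.1334]
ee_rot: [-3.142, 0.0, 1.693]
wrist_force: [0.3, 0.7, 0.9]
finger_gap: 0.002
grasp_force: 0.0
```

{"op": "step_arm", "data": {
  "steps": [
    [0.0005, 0, 0, 0],
    [0, 0, 0, 0],
    [0, 0, 0, 0]
  ]
}}

```text
time_s: 22.65
ee_pos: [0.5608, -0.0884, 0.1334]
ee_rot: [3.142, -0.0, 1.693]
wrist_force: [-0.2, -0.5, 0.1]
finger_gap: 0.007
grasp_force: 0.0
```

{"op": "step_arm", "data": {
  "steps": [
    [0.0005, 0, 0, 0],
    [0, 0, 0, 0],
    [0, 0, 0, 0]
  ]
}}

```text
time_s: 22.9
ee_pos: [0.5607, -0.0879, 0.1334]
ee_rot: [3.142, 0.0, 1.693]
wrist_force: [-0.2, -0.0, 0.8]
finger_gap: 0.005
grasp_force: 0.0
```

{"op": "step_arm", "data": {
  "steps": [
    [0.0005, 0, 0, 0],
    [0, 0, 0, 0],
    [0, 0, 0, 0]
  ]
}}

```text
time_s: 23.15
ee_pos: [0.5606, -0.0874, 0.1334]
ee_rot: [-3.141, -0.0, 1.693]
wrist_force: [0.0, 0.1, 0.2]
finger_gap: 0.006
grasp_force: 0.0
```

{"op": "step_arm", "data": {
  "steps": [
    [0.0005, 0, 0, 0],
    [0, 0, 0, 0],
    [0, 0, 0, 0]
  ]
}}

```text
time_s: 23.4
ee_pos: [0.5606, -0.087, 0.1334]
ee_rot: [3.142, 0.0, 1.693]
wrist_force: [0.1, -2.3, -0.1]
finger_gap: 0.004
grasp_force: 0.5
```

{"op": "step_arm", "data": {
  "steps": [
    [0.0005, 0, 0, 0],
    [0, 0, 0, 0],
    [0, 0, 0, 0]
  ]
}}

```text
time_s: 23.65
ee_pos: [0.5606, -0.0867, 0.1334]
ee_rot: [3.141, 0.0, 1.693]
wrist_force: [0.9, -4.5, -0.7]
finger_gap: 0.004
grasp_force: 1.7
```

{"op": "step_arm", "data": {
  "steps": [
    [0.0005, 0, 0, 0],
    [0, 0, 0, 0],
    [0, 0, 0, 0]
  ]
}}

```text
time_s: 23.9
ee_pos: [0.5605, -0.0861, 0.1334]
ee_rot: [3.141, 0.0, 1.693]
wrist_force: [-0.2, -3.7, -0.3]
finger_gap: 0.008
grasp_force: 1.7
```

{"op": "step_arm", "data": {
  "steps": [
    [0.0005, 0, 0, 0],
    [0, 0, 0, 0],
    [0, 0, 0, 0]
  ]
}}

```text
time_s: 24.15
ee_pos: [0.5604, -0.0854, 0.1334]
ee_rot: [3.142, 0.0, 1.693]
wrist_force: [-0.2, -2.8, -0.1]
finger_gap: 0.007
grasp_force: 1.6
```

{"op": "step_arm", "data": {
  "steps": [
    [0, 0, 0, 0],
    [0, 0, 0, 0],
    [0, 0, 0, 0]
  ]
}}

```text
time_s: 24.4
ee_pos: [0.5604, -0.0855, 0.1334]
ee_rot: [3.142, 0.0, 1.693]
wrist_force: [1.0, -2.8, 0.0]
finger_gap: 0.005
grasp_force: 1.6
```

```bash
python3 - <<'E'
from h import *
s=sense();print(s['ee_pos'],s['wrist_force'],s['wrist_torque'],s['finger_gap'])
o=np.array([.5819,.0058]); a=np.radians(7.05); X=np.array([np.cos(a),np.sin(a)]);Y=np.array([-X[1],X[0]])
q=s['ee_pos'][:2]-o; print(q@X,q@Y)
for n in("scene","top"):
    c=capture(n); save(c,n+"5.png"); W=cloud(c).reshape(-1,3); q=W[:,:2]-o; vx=q@X; vy=q@Y
    m=(abs(vx+.0405)<.007)&(vy>.061)&(abs(vy)<.1)&(W[:,2]>.045)&(W[:,2]<.07)
    print(n,m.sum(),vy[m].max())
    m=(abs(vx)<.04)&(abs(vy)<.055)&(W[:,2]>.076)&(W[:,2]<.09); A=np.c_[vx,vy,np.ones(len(vx))][m]; print(np.linalg.lstsq(A,W[m,2],rcond=None)[0])
a=cv2.imread("pics/top3.png")[185:220,235:265]; b=cv2.imread("pics/top5.png")[185:220,235:265]; e=cv2.imread("pics/top0.png")[185:220,235:265]
cv2.imwrite("pics/cmp.png",cv2.resize(np.hstack([e,a,b]),None,fx=8,fy=8,interpolation=cv2.INTER_NEAREST))
E
```

```text
[ 0.56044444 -0.08545614  0.1334101 ] [ 1.04885634 -2.75571334  0.02427416] [-0.62200847 -0.05601637  0.02330043] 0.005119988069282618
-0.03249370707368458 -0.08793282892985035
scene 18 0.07010924512590325
[ 0.0022819  -0.00427673  0.08284929]
top 24 0.07047039039760634
[-9.11423841e-05  3.62097662e-03  8.32319658e-02]
```

View pics/cmp.png

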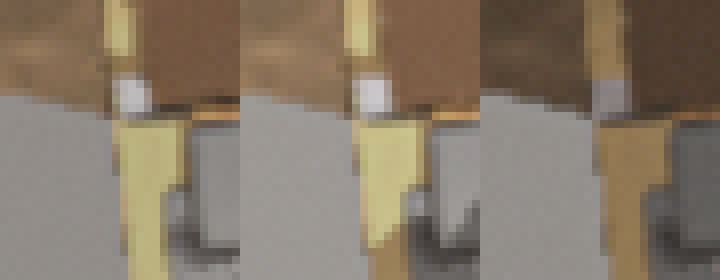

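The comparison is at its resolution limit: the bar's left end has moved 1 mm at most. I'll push a little more to see whether it really holds.

{"op": "step_arm", "data": {
  "steps": [
    [0.0004, 0, 0, 0],
    [0, 0, 0, 0],
    [0, 0, 0, 0]
  ]
}}

```text
time_s: 24.75
ee_pos: [0.5603, -0.0851, 0.1334]
ee_rot: [-3.142, -0.0, 1.693]
wrist_force: [1.2, -3.9, -0.4]
finger_gap: 0.006
grasp_force: 1.6
```

{"op": "step_arm", "data": {
  "steps": [
    [0.0004, 0, 0, 0],
    [0, 0, 0, 0],
    [0, 0, 0, 0]
  ]
}}

```text
time_s: 25.0
ee_pos: [0.5603, -0.0846, 0.1334]
ee_rot: [-3.142, -0.0, 1.693]
wrist_force: [1.5, -4.3, -0.3]
finger_gap: 0.005
grasp_force: 1.6
```

{"op": "step_arm", "data": {
  "steps": [
    [0.0004, 0, 0, 0],
    [0, 0, 0, 0],
    [0, 0, 0, 0]
  ]
}}

```text
time_s: 25.25
ee_pos: [0.5602, -0.0842, 0.1334]
ee_rot: [3.142, -0.0, 1.693]
wrist_force: [0.2, -2.7, 0.5]
finger_gap: 0.008
grasp_force: 1.6
```

The bar slides at about 3.6 N, so it carries too little load. The sideways force in the last push probably biased the load to the far bar. I'll fetch the mallet and tap again on the near side and then in the middle, keeping sideways force near zero.

{"op": "step_arm", "data": {
  "steps": [
    [-0.005, 0, 0, 0],
    [-0.02, 0, 0, 0],
    [-0.02, 0, -0.01, 0],
    [0, 0, -0.03, 0],
    [0, 0, -0.04, 0],
    [0, 0, -0.04, 0],
    [0, 0, -0.04, 0],
    [0, 0, -0.015, 0],
    [0, 0, 0, 0]
  ],
  "gripper": 1
}}

```text
time_s: 26.0
ee_pos: [0.5674, -0.1292, 0.3131]
ee_rot: [3.135, 0.002, 1.692]
wrist_force: [0.5, -0.5, -0.2]
finger_gap: 0.636
grasp_force: 0.0
```

```bash
python3 -c "
from h import *
s=sense();print(s['ee_pos'],s['time_s'],s['finger_gap']);print(to(.5466,-.2775,.1845))"
```

```text
[ 0.56736796 -0.12924141  0.31311777] 26.0 0.6357072351734605
[-0.1444 -0.0395  0.1286]
```

{"op": "step_arm", "data": {
  "steps": [
    [-0.02, -0.005, 0, 0],
    [-0.035, -0.01, 0, 0],
    [-0.04, -0.011, 0, 0],
    [-0.03, -0.009, 0, 0],
    [-0.015, -0.004, 0, 0],
    [-0.004, 0, 0, 0],
    [0, 0, 0, 0],
    [0, 0, 0, 0]
  ]
}}

```text
time_s: 26.67
ee_pos: [0.5445, -0.2755, 0.3077]
ee_rot: [-3.141, -0.001, 1.692]
wrist_force: [0.3, -0.3, 0.3]
finger_gap: 0.998
grasp_force: 0.0
```

```bash
python3 -c "
from h import *
s=sense();print(s['ee_pos'],s['time_s'],s['finger_gap']);print(to(.5466,-.2775,.1846))"
```

```text
[ 0.54450496 -0.27548387  0.30765288] 26.6667 0.9976698518107264
[-0.0024  0.0019  0.123 ]
```

{"op": "step_arm", "data": {
  "steps": [
    [-0.002, 0.002, 0.02, 0],
    [0, 0, 0.035, 0],
    [0, 0, 0.035, 0],
    [0, 0, 0.02, 0],
    [0, 0, 0.01, 0],
    [0, 0, 0.003, 0],
    [0, 0, 0, 0]
  ]
}}

```text
time_s: 27.25
ee_pos: [0.5471, -0.2774, 0.1854]
ee_rot: [-3.141, -0.0, 1.694]
wrist_force: [0.4, -0.3, -0.5]
finger_gap: 1.001
grasp_force: 0.0
```

{"op": "step_arm", "data": {
  "steps": [
    [0, 0, 0, 0],
    [0, 0, 0, 0],
    [0, 0, 0, 0],
    [0, 0, 0, 0],
    [0, 0, 0, 0],
    [0, 0, 0, 0],
    [0, 0, 0, 0],
    [0, 0, 0, 0],
    [0, 0, 0, 0],
    [0, 0, 0, 0]
  ],
  "gripper": 0,
  "grip_force": 60
}}

```text
time_s: 28.08
ee_pos: [0.5467, -0.2783, 0.1854]
ee_rot: [-3.142, -0.0, 1.692]
wrist_force: [0.4, -0.3, -0.0]
finger_gap: 0.297
grasp_force: 0.0
```

{"op": "step_arm", "data": {
  "steps": [
    [0, 0, 0, 0],
    [0, 0, 0, 0],
    [0, 0, -0.01, 0],
    [0, 0, -0.025, 0],
    [0, 0, -0.035, 0],
    [0, 0, -0.03, 0],
    [0, 0, -0.015, 0],
    [0, 0, 0, 0],
    [0, 0, 0, 0]
  ]
}}

```text
time_s: 28.83
ee_pos: [0.5468, -0.2783, 0.3011]
ee_rot: [3.14, 0.001, 1.693]
wrist_force: [1.0, 0.2, -2.7]
finger_gap: 0.276
grasp_force: 60.0
```

```bash
python3 -c "
from h import *
s=sense();print(s['ee_pos'],s['time_s'],s['finger_gap'],s['wrist_force']);print(to(.562,.0033,.29))"
```

```text
[ 0.54675096 -0.2783457   0.30105398] 28.8333 0.27588633673544727 [ 0.96699804  0.19156487 -2.65047503]
[0.2777 0.0493 0.0109]
```

{"op": "step_arm", "data": {
  "steps": [
    [0.015, 0.003, 0, 0],
    [0.03, 0.005, 0, 0],
    [0.04, 0.007, 0, 0],
    [0.04, 0.007, 0, 0],
    [0.04, 0.007, 0, 0],
    [0.04, 0.007, 0, 0],
    [0.035, 0.006, 0, 0],
    [0.025, 0.005, 0, 0],
    [0.0125, 0.002, 0, 0],
    [0, 0, 0, 0]
  ]
}}

```text
time_s: 29.67
ee_pos: [0.5607, 0.0058, 0.2987]
ee_rot: [-3.139, -0.001, 1.695]
wrist_force: [-0.6, -0.2, -2.9]
finger_gap: 0.274
grasp_force: 60.0
```

{"op": "step_arm", "data": {
  "steps": [
    [0, 0, 0.01, 0],
    [0, 0, 0.01, 0],
    [0, 0, 0.006, 0],
    [0, 0, 0.003, 0],
    [0, 0, 0, 0],
    [0, 0, 0, 0]
  ]
}}

```text
time_s: 30.17
ee_pos: [0.5616, 0.0023, 0.271]
ee_rot: [-3.141, -0.0, 1.691]
wrist_force: [-0.3, -0.2, -2.8]
finger_gap: 0.274
grasp_force: 60.0
```

```bash
python3 -c "
from h import *
s=sense();print(s['ee_pos'],s['time_s'],s['wrist_force']);print(to(.562,.0033,.268))"
```

```text
[0.56159038 0.00233937 0.27104005] 30.1667 [-0.30408837 -0.20190962 -2.80817581]
[0.0009 0.0005 0.003 ]
```

{"op": "step_arm", "data": {
  "steps": [
    [0, 0, 0.001, 0],
    [0, 0, 0.001, 0],
    [0, 0, 0.0005, 0],
    [0, 0, 0.0005, 0],
    [0, 0, 0, 0]
  ]
}}

```text
time_s: 30.58
ee_pos: [0.5617, 0.0031, 0.2685]
ee_rot: [3.141, 0.0, 1.693]
wrist_force: [-0.1, 1.1, -2.5]
finger_gap: 0.274
grasp_force: 60.0
```

{"op": "step_arm", "data": {
  "steps": [
    [0, 0, 0.0005, 0],
    [0, 0, 0, 0],
    [0, 0, 0.0005, 0],
    [0, 0, 0, 0]
  ]
}}

```text
time_s: 30.92
ee_pos: [0.5617, 0.0031, 0.2678]
ee_rot: [3.141, 0.0, 1.693]
wrist_force: [-1.5, 0.6, 2.9]
finger_gap: 0.274
grasp_force: 60.0
```

{"op": "step_arm", "data": {
  "steps": [
    [0, -0.0005, 0.0005, 0],
    [0, 0, 0, 0],
    [0, 0, 0.0005, 0],
    [0, 0, 0, 0]
  ]
}}

```text
time_s: 31.25
ee_pos: [0.5616, 0.003, 0.2678]
ee_rot: [3.14, 0.0, 1.693]
wrist_force: [-3.6, 0.1, 10.8]
finger_gap: 0.272
grasp_force: 60.0
```

{"op": "step_arm", "data": {
  "steps": [
    [0, -0.0007, 0.0005, 0],
    [0, -0.0007, 0, 0],
    [0, 0, 0.0005, 0],
    [0, 0, 0, 0]
  ]
}}

```text
time_s: 31.58
ee_pos: [0.5612, 0.003, 0.2677]
ee_rot: [3.137, 0.0, 1.693]
wrist_force: [-1.7, 1.5, 15.8]
finger_gap: 0.274
grasp_force: 60.0
```

{"op": "step_arm", "data": {
  "steps": [
    [0, -0.0005, 0.0004, 0],
    [0, -0.0005, 0, 0],
    [0, 0, 0, 0]
  ]
}}

```text
time_s: 31.83
ee_pos: [0.5608, 0.0029, 0.2677]
ee_rot: [3.136, 0.0, 1.692]
wrist_force: [-0.8, 0.9, 17.2]
finger_gap: 0.273
grasp_force: 60.0
```

{"op": "step_arm", "data": {
  "steps": [
    [0, -0.0003, 0.0005, 0],
    [0, -0.0003, 0, 0],
    [0, 0, 0.0005, 0],
    [0, 0, 0, 0],
    [0, 0, 0, 0]
  ]
}}

```text
time_s: 32.25
ee_pos: [0.5607, 0.0028, 0.2677]
ee_rot: [3.134, 0.0, 1.692]
wrist_force: [-2.2, 0.7, 23.8]
finger_gap: 0.274
grasp_force: 60.0
```

{"op": "step_arm", "data": {
  "steps": [
    [0, -0.0004, 0.0004, 0],
    [0, 0, 0, 0],
    [0, 0, 0, 0]
  ]
}}

```text
time_s: 32.5
ee_pos: [0.5605, 0.0028, 0.2677]
ee_rot: [3.134, 0.0, 1.692]
wrist_force: [-1.7, 1.8, 25.9]
finger_gap: 0.273
grasp_force: 60.0
```

{"op": "step_arm", "data": {
  "steps": [
    [0, 0, -0.003, 0],
    [0, 0, -0.004, 0],
    [0, 0.01, -0.001, 0],
    [0, 0.01, 0, 0],
    [0, 0, 0, 0],
    [0, 0, 0, 0],
    [0, 0, 0, 0]
  ]
}}

```text
time_s: 33.08
ee_pos: [0.5775, 0.005, 0.2708]
ee_rot: [-3.14, -0.0, 1.693]
wrist_force: [-0.4, 0.6, -2.7]
finger_gap: 0.278
grasp_force: 60.0
```

```bash
python3 -c "
from h import *
s=sense();print(s['ee_pos'],s['ee_rot'],s['time_s'],s['wrist_force']);print(to(.5785,.0055,.2685))"
```

```text
[0.57745442 0.00502373 0.27082866] [-3.14014283e+00 -1.48434724e-04  1.69257002e+00] 33.0833 [-0.38017609  0.6151772  -2.65301401]
[0.0003 0.0011 0.0023]
```

{"op": "step_arm", "data": {
  "steps": [
    [0, 0.001, 0.0015, 0],
    [0, 0, 0.001, 0],
    [0, 0, 0.0005, 0],
    [0, 0, 0, 0],
    [0, 0, 0, 0]
  ]
}}

```text
time_s: 33.5
ee_pos: [0.5785, 0.0051, 0.2685]
ee_rot: [-3.141, -0.0, 1.692]
wrist_force: [-0.4, -0.4, -2.7]
finger_gap: 0.273
grasp_force: 60.0
```

{"op": "step_arm", "data": {
  "steps": [
    [0, -0.0005, 0.0005, 0],
    [0, 0, 0, 0],
    [0, -0.0005, 0.0005, 0],
    [0, 0, 0, 0]
  ]
}}

```text
time_s: 33.83
ee_pos: [0.5778, 0.005, 0.2679]
ee_rot: [3.141, 0.0, 1.693]
wrist_force: [0.9, 0.4, -0.8]
finger_gap: 0.274
grasp_force: 60.0
```

{"op": "step_arm", "data": {
  "steps": [
    [0, -0.0006, 0.0005, 0],
    [0, 0, 0, 0],
    [0, -0.0006, 0.0005, 0],
    [0, 0, 0, 0]
  ]
}}

```text
time_s: 34.17
ee_pos: [0.5774, 0.0049, 0.2678]
ee_rot: [3.139, 0.0, 1.692]
wrist_force: [1.0, -0.2, 7.1]
finger_gap: 0.275
grasp_force: 60.0
```

{"op": "step_arm", "data": {
  "steps": [
    [0, -0.0004, 0.0005, 0],
    [0, 0, 0, 0],
    [0, -0.0004, 0.0005, 0],
    [0, 0, 0, 0]
  ]
}}

```text
time_s: 34.5
ee_pos: [0.5772, 0.0049, 0.2678]
ee_rot: [3.137, 0.0, 1.692]
wrist_force: [0.5, 0.2, 13.9]
finger_gap: 0.276
grasp_force: 60.0
```

{"op": "step_arm", "data": {
  "steps": [
    [0, -0.0005, 0.0005, 0],
    [0, 0, 0, 0],
    [0, -0.0005, 0.0003, 0],
    [0, 0, 0, 0],
    [0, 0, 0, 0]
  ]
}}

```text
time_s: 34.92
ee_pos: [0.5768, 0.0048, 0.2678]
ee_rot: [3.135, 0.0, 1.692]
wrist_force: [0.1, 1.0, 17.7]
finger_gap: 0.27
grasp_force: 60.0
```

{"op": "step_arm", "data": {
  "steps": [
    [0, -0.0004, 0.0005, 0],
    [0, 0, 0, 0],
    [0, -0.0004, 0.0005, 0],
    [0, 0, 0, 0],
    [0, 0, 0, 0]
  ]
}}

```text
time_s: 35.33
ee_pos: [0.5766, 0.0047, 0.2678]
ee_rot: [3.134, 0.001, 1.692]
wrist_force: [0.4, 0.4, 24.6]
finger_gap: 0.276
grasp_force: 60.0
```

{"op": "step_arm", "data": {
  "steps": [
    [0, -0.0003, 0.0005, 0],
    [0, 0, 0, 0],
    [0, 0, 0, 0],
    [0, 0, 0, 0]
  ]
}}

```text
time_s: 35.67
ee_pos: [0.5765, 0.0047, 0.2677]
ee_rot: [3.133, 0.001, 1.692]
wrist_force: [-0.7, 1.7, 28.0]
finger_gap: 0.272
grasp_force: 60.0
```

{"op": "step_arm", "data": {
  "steps": [
    [0, 0.002, -0.002, 0],
    [0, 0.002, -0.004, 0],
    [0, 0, -0.015, 0],
    [0, 0, -0.02, 0],
    [0, 0, -0.01, 0],
    [-0.015, -0.003, 0, 0],
    [-0.03, -0.005, 0, 0],
    [-0.04, -0.007, 0, 0],
    [-0.04, -0.007, 0, 0],
    [-0.04, -0.007, 0, 0]
  ]
}}

```text
time_s: 36.5
ee_pos: [0.5682, -0.1637, 0.3138]
ee_rot: [-3.141, -0.0, 1.694]
wrist_force: [1.7, -0.2, -2.6]
finger_gap: 0.273
grasp_force: 60.0
```

{"op": "step_arm", "data": {
  "steps": [
    [-0.04, -0.007, 0, 0],
    [-0.04, -0.007, 0, 0],
    [-0.03, -0.005, 0, 0],
    [-0.01, -0.002, 0, 0],
    [0, 0, 0.01, 0],
    [0, 0, 0.02, 0],
    [0, 0, 0.03, 0],
    [0, 0, 0.03, 0],
    [0, 0, 0.02, 0],
    [0, 0, 0, 0]
  ]
}}

```text
time_s: 37.33
ee_pos: [0.56, -0.281, 0.1988]
ee_rot: [-3.134, -0.005, 1.694]
wrist_force: [-1.1, -0.4, -3.1]
finger_gap: 0.274
grasp_force: 60.0
```

{"op": "step_arm", "data": {
  "steps": [
    [0, 0, 0, 0],
    [0, 0, 0, 0]
  ]
}}

```text
time_s: 37.5
ee_pos: [0.5632, -0.2834, 0.2052]
ee_rot: [3.141, 0.0, 1.693]
wrist_force: [0.2, 0.8, -2.2]
finger_gap: 0.276
grasp_force: 60.0
```

Next, lower from 0.205 to about 0.1855.

{"op": "step_arm", "data": {
  "steps": [
    [0, 0, 0.008, 0],
    [0, 0, 0.006, 0],
    [0, 0, 0.003, 0],
    [0, 0, 0.001, 0],
    [0, 0, 0, 0],
    [0, 0, 0, 0]
  ]
}}

```text
time_s: 38.0
ee_pos: [0.5626, -0.2841, 0.1864]
ee_rot: [3.141, 0.0, 1.692]
wrist_force: [-0.5, 0.3, -2.1]
finger_gap: 0.275
grasp_force: 60.0
```

{"op": "step_arm", "data": {
  "steps": [
    [0, 0, 0.0005, 0],
    [0, 0, 0.0005, 0],
    [0, 0, 0, 0],
    [0, 0, 0, 0]
  ]
}}

```text
time_s: 38.33
ee_pos: [0.5625, -0.284, 0.1854]
ee_rot: [3.141, 0.0, 1.692]
wrist_force: [1.2, 0.2, -2.6]
finger_gap: 0.275
grasp_force: 60.0
```

{"op": "step_arm", "data": {
  "steps": [
    [0, 0, 0.0005, 0],
    [0, 0, 0, 0],
    [0, 0, 0, 0]
  ]
}}

```text
time_s: 38.58
ee_pos: [0.5626, -0.2841, 0.1853]
ee_rot: [3.141, 0.0, 1.693]
wrist_force: [-2.1, 1.5, 4.3]
finger_gap: 0.273
grasp_force: 60.0
```

{"op": "step_arm", "data": {
  "steps": [
    [0, 0, -0.0004, 0],
    [0, 0, 0, 0]
  ]
}}

```text
time_s: 38.75
ee_pos: [0.5626, -0.284, 0.1853]
ee_rot: [3.141, 0.0, 1.693]
wrist_force: [-0.8, 0.7, 2.3]
finger_gap: 0.273
grasp_force: 60.0
```

{"op": "step_arm", "data": {
  "steps": [
    [0, 0, 0, 0],
    [0, 0, 0, 0],
    [0, 0, 0, 0],
    [0, 0, 0, 0],
    [0, 0, 0, 0],
    [0, 0, 0, 0],
    [0, 0, 0, 0],
    [0, 0, 0, 0]
  ],
  "gripper": 1
}}

```text
time_s: 39.42
ee_pos: [0.5625, -0.284, 0.1852]
ee_rot: [-3.142, 0.0, 1.693]
wrist_force: [0.3, -0.4, 0.7]
finger_gap: 0.831
grasp_force: 0.0
```

{"op": "step_arm", "data": {
  "steps": [
    [0, 0, -0.01, 0],
    [0, 0, -0.025, 0],
    [0, 0, -0.035, 0],
    [0, 0, -0.035, 0],
    [0, 0, -0.015, 0],
    [0, 0, 0, 0],
    [0, 0, 0, 0]
  ]
}}

```text
time_s: 40.0
ee_pos: [0.5628, -0.2841, 0.3067]
ee_rot: [3.139, 0.001, 1.693]
wrist_force: [-0.9, 0.7, 0.1]
finger_gap: 1.0
grasp_force: 0.0
```

```bash
cat > m.py <<'E'
from h import *
s=sense();print(s['ee_pos'],np.degrees(s['ee_rot']),s['wrist_force'],s['finger_gap'])
o=np.array([.5819,.0058]); a=np.radians(7.05); X=np.array([np.cos(a),np.sin(a)]);Y=np.array([-X[1],X[0]])
for n in("scene","top"):
    c=capture(n); save(c,n+"6.png"); W=cloud(c).reshape(-1,3); q=W[:,:2]-o; vx=q@X; vy=q@Y
    for x0 in(-.0405,.0395):
        m=(abs(vx-x0)<.007)&(abs(vy)>.061)&(abs(vy)<.1)&(W[:,2]>.045)&(W[:,2]<.07)
        print(n,x0,m.sum(),[np.round((vx[m&k].mean(),vy[m&k].min(),vy[m&k].max(),W[m&k,2].max()),4) for k in(vy>0,vy<0) if (m&k).any()])
    for lo,hi in((.01,.06),(.1,.142)):
        m=(W[:,2]>lo)&(W[:,2]<hi)&(abs(W[:,0]-.5626)<.045)&(abs(W[:,1]+.284)<.045); print("mallet",lo,m.sum(),np.round([W[m].min(0),W[m].max(0)],4).tolist() if m.any() else 0)
    m=(abs(vx)<.04)&(abs(vy)<.055)&(W[:,2]>.076)&(W[:,2]<.09); A=np.c_[vx,vy,np.ones(len(vx))][m]; print(np.linalg.lstsq(A,W[m,2],rcond=None)[0])
p=o-.032*X-.115*Y; print(p,to(p[0],p[1],.134))
E
python3 m.py
```

```text
[ 0.56280911 -0.28410481  0.30668828] [1.79879110e+02 8.00022871e-02 9.69743378e+01] [-0.87288715  0.72716969  0.07573319] 0.9997691529623022
scene -0.0405 63 [array([-0.0417,  0.0615,  0.0697,  0.0616]), array([-0.042 , -0.0769, -0.0613,  0.0637])]
scene 0.0395 41 [array([0.0371, 0.0681, 0.0771, 0.061 ]), array([ 0.0362, -0.0722, -0.061 ,  0.0626])]
mallet 0.01 327 [[0.5343, -0.3123, 0.0103], [0.5658, -0.2551, 0.06]]
mallet 0.1 129 [[0.5493, -0.2971, 0.1001], [0.5668, -0.2719, 0.142]]
[ 0.00235145 -0.0001097   0.08274885]
top -0.0405 70 [array([-0.04  ,  0.0621,  0.0724,  0.0649]), array([-0.0394, -0.0759, -0.0613,  0.065 ])]
top 0.0395 78 [array([0.0374, 0.0624, 0.0779, 0.0645]), array([ 0.0374, -0.0713, -0.0622,  0.0644])]
mallet 0.01 209 [[0.534, -0.2991, 0.0113], [0.5918, -0.2541, 0.0598]]
mallet 0.1 91 [[0.5507, -0.2874, 0.1001], [0.5739, -0.2704, 0.1417]]
[ 0.00281157 -0.00058654  0.08333282]
[ 0.56425652 -0.11225807] [0.1697 0.0234 0.1704]
```

{"op": "step_arm", "data": {
  "steps": [
    [0.015, 0.002, 0, 0],
    [0.035, 0.005, 0, 0],
    [0.04, 0.0055, 0, 0],
    [0.04, 0.0055, 0, 0],
    [0.025, 0.0034, 0, 0],
    [0.0147, 0.002, 0, 0],
    [0, 0, 0, 0],
    [0, 0, 0, 0],
    [0, 0, 0, 0],
    [0, 0, 0, 0]
  ],
  "gripper": 0,
  "grip_force": 10
}}

```text
time_s: 40.93
ee_pos: [0.5649, -0.1134, 0.3047]
ee_rot: [-3.141, -0.0, 1.692]
wrist_force: [1.0, -0.4, 0.1]
finger_gap: 0.296
grasp_force: 0.0
```

{"op": "step_arm", "data": {
  "steps": [
    [0, 0, 0.02, 0],
    [0, 0, 0.035, 0],
    [0, 0, 0.035, 0],
    [0, 0, 0.035, 0],
    [0, 0, 0.02, 0],
    [0, 0, 0.015, 0],
    [0, 0, 0.01, 0],
    [0, 0, 0, 0],
    [0, 0, 0, 0],
    [0, 0, 0, 0]
  ]
}}

```text
time_s: 41.77
ee_pos: [0.5658, -0.1132, 0.1362]
ee_rot: [3.14, 0.001, 1.692]
wrist_force: [1.0, 0.4, 0.8]
finger_gap: 0.007
grasp_force: 0.0
```

```bash
python3 -c "
from h import *
o=np.array([.5819,.0058]); a=np.radians(7.05); X=np.array([np.cos(a),np.sin(a)]);Y=np.array([-X[1],X[0]])
s=sense();print(s['ee_pos'],s['time_s'],s['wrist_force'],s['finger_gap']); p=o-.032*X-.0865*Y; print(to(p[0],p[1],.134))"
```

```text
[ 0.56580204 -0.11316783  0.1361825 ] 41.7667 [0.95659852 0.43221714 0.75232998] 0.006750561746742683
[ 0.0296 -0.0015  0.0022]
```

{"op": "step_arm", "data": {
  "steps": [
    [0.007, -0.0015, 0.0015, 0],
    [0.008, 0, 0, 0],
    [0.007, 0, 0, 0],
    [0.004, 0, 0, 0],
    [0.001, 0, 0, 0],
    [0, 0, 0, 0],
    [0, 0, 0, 0]
  ]
}}

```text
time_s: 42.35
ee_pos: [0.5605, -0.0859, 0.1338]
ee_rot: [3.141, 0.0, 1.693]
wrist_force: [-0.2, -0.4, -0.1]
finger_gap: 0.008
grasp_force: 0.0
```

{"op": "step_arm", "data": {
  "steps": [
    [0.0005, 0, 0, 0],
    [0.0005, 0, 0, 0],
    [0, 0, 0, 0]
  ]
}}

```text
time_s: 42.6
ee_pos: [0.5602, -0.0852, 0.1336]
ee_rot: [-3.141, -0.0, 1.692]
wrist_force: [0.1, 0.8, 0.3]
finger_gap: 0.006
grasp_force: 0.0
```

{"op": "step_arm", "data": {
  "steps": [
    [0.0005, 0, 0, 0],
    [0, 0, 0, 0],
    [0, 0, 0, 0]
  ]
}}

```text
time_s: 42.85
ee_pos: [0.5602, -0.0846, 0.1337]
ee_rot: [-3.142, -0.0, 1.692]
wrist_force: [0.1, 0.2, 0.3]
finger_gap: 0.005
grasp_force: 0.0
```

{"op": "step_arm", "data": {
  "steps": [
    [0.0005, 0, 0, 0],
    [0, 0, 0, 0],
    [0, 0, 0, 0]
  ]
}}

```text
time_s: 43.1
ee_pos: [0.5601, -0.0843, 0.1337]
ee_rot: [3.142, 0.0, 1.693]
wrist_force: [-0.5, -2.7, -0.3]
finger_gap: 0.004
grasp_force: 1.0
```

{"op": "step_arm", "data": {
  "steps": [
    [0.0004, 0, 0, 0],
    [0, 0, 0, 0],
    [0, 0, 0, 0]
  ]
}}

```text
time_s: 43.35
ee_pos: [0.5602, -0.0841, 0.1337]
ee_rot: [3.141, 0.001, 1.693]
wrist_force: [-0.5, -5.2, -1.4]
finger_gap: 0.006
grasp_force: 2.7
```

{"op": "step_arm", "data": {
  "steps": [
    [0.0003, 0, 0, 0],
    [0, 0, 0, 0],
    [0, 0, 0, 0]
  ]
}}

```text
time_s: 43.6
ee_pos: [0.5602, -0.0838, 0.1337]
ee_rot: [3.141, 0.001, 1.693]
wrist_force: [0.1, -5.0, -0.4]
finger_gap: 0.006
grasp_force: 2.8
```

Now it withstands 5 N or more. I'll back off and check the far bar the same way, to be sure it carries load too.

{"op": "step_arm", "data": {
  "steps": [
    [-0.005, 0, 0, 0],
    [-0.01, 0, 0, 0],
    [0, 0.02, 0, 0],
    [0, 0.03, 0, 0],
    [0, 0.02, 0, 0],
    [0, 0.01, 0, 0],
    [0, 0, 0, 0],
    [0, 0, 0, 0],
    [0, 0, 0, 0]
  ]
}}

```text
time_s: 44.35
ee_pos: [0.6397, -0.0887, 0.1332]
ee_rot: [-3.14, -0.001, 1.692]
wrist_force: [-0.9, 0.1, 0.5]
finger_gap: 0.005
grasp_force: 0.0
```

{"op": "step_arm", "data": {
  "steps": [
    [0.008, 0, 0, 0],
    [0.006, 0, 0, 0],
    [0.002, 0, 0, 0],
    [0.0015, 0, 0, 0],
    [0, 0, 0, 0],
    [0, 0, 0, 0]
  ]
}}

```text
time_s: 44.85
ee_pos: [0.6391, -0.071, 0.1338]
ee_rot: [3.141, 0.0, 1.693]
wrist_force: [-0.0, -0.2, -0.8]
finger_gap: 0.005
grasp_force: 0.0
```

{"op": "step_arm", "data": {
  "steps": [
    [0.0005, 0, 0, 0],
    [0, 0, 0, 0],
    [0.0005, 0, 0, 0],
    [0, 0, 0, 0]
  ]
}}

```text
time_s: 45.18
ee_pos: [0.639, -0.0703, 0.1337]
ee_rot: [-3.142, 0.0, 1.692]
wrist_force: [0.1, -0.2, 0.5]
finger_gap: 0.003
grasp_force: 0.0
```

{"op": "step_arm", "data": {
  "steps": [
    [0.0005, 0, 0, 0],
    [0, 0, 0, 0],
    [0, 0, 0, 0]
  ]
}}

```text
time_s: 45.43
ee_pos: [0.639, -0.0697, 0.1337]
ee_rot: [-3.142, -0.0, 1.692]
wrist_force: [0.2, 0.5, -0.4]
finger_gap: 0.006
grasp_force: 0.0
```

{"op": "step_arm", "data": {
  "steps": [
    [0.0005, 0, 0, 0],
    [0, 0, 0, 0],
    [0, 0, 0, 0]
  ]
}}

```text
time_s: 45.68
ee_pos: [0.6389, -0.0692, 0.1337]
ee_rot: [-3.142, -0.0, 1.693]
wrist_force: [0.1, 0.5, 0.5]
finger_gap: 0.009
grasp_force: 0.0
```

{"op": "step_arm", "data": {
  "steps": [
    [0.0004, 0, 0, 0],
    [0, 0, 0, 0],
    [0, 0, 0, 0]
  ]
}}

```text
time_s: 45.93
ee_pos: [0.6388, -0.0688, 0.1337]
ee_rot: [-3.142, -0.0, 1.693]
wrist_force: [-0.2, 0.1, 0.7]
finger_gap: 0.006
grasp_force: 0.0
```

{"op": "step_arm", "data": {
  "steps": [
    [0.0004, 0, 0, 0],
    [0, 0, 0, 0],
    [0, 0, 0, 0]
  ]
}}

```text
time_s: 46.18
ee_pos: [0.6388, -0.0684, 0.1337]
ee_rot: [-3.142, 0.0, 1.693]
wrist_force: [-0.7, 0.2, -0.1]
finger_gap: 0.004
grasp_force: 0.0
```

{"op": "step_arm", "data": {
  "steps": [
    [0.0003, 0, 0, 0],
    [0, 0, 0, 0],
    [0, 0, 0, 0]
  ]
}}

```text
time_s: 46.43
ee_pos: [0.6388, -0.0682, 0.1337]
ee_rot: [-3.142, 0.0, 1.693]
wrist_force: [0.0, -0.8, -0.2]
finger_gap: 0.005
grasp_force: 0.5
```

{"op": "step_arm", "data": {
  "steps": [
    [0.0004, 0, 0, 0],
    [0, 0, 0, 0],
    [0, 0, 0, 0]
  ]
}}

```text
time_s: 46.68
ee_pos: [0.6388, -0.068, 0.1337]
ee_rot: [3.141, 0.001, 1.693]
wrist_force: [0.7, -3.9, 0.2]
finger_gap: 0.007
grasp_force: 2.0
```

{"op": "step_arm", "data": {
  "steps": [
    [0.0004, 0, 0, 0],
    [0, 0, 0, 0],
    [0, 0, 0, 0]
  ]
}}

```text
time_s: 46.93
ee_pos: [0.6387, -0.0675, 0.1337]
ee_rot: [3.141, 0.0, 1.693]
wrist_force: [0.6, -3.8, -0.1]
finger_gap: 0.004
grasp_force: 2.2
```

{"op": "step_arm", "data": {
  "steps": [
    [0.0003, 0, 0, 0],
    [0, 0, 0, 0],
    [0, 0, 0, 0]
  ]
}}

```text
time_s: 47.18
ee_pos: [0.6387, -0.067, 0.1337]
ee_rot: [3.141, 0.0, 1.693]
wrist_force: [0.9, -4.3, -0.7]
finger_gap: 0.003
grasp_force: 2.2
```

The far bar resists about 4 N. Since the block's full 6.9 N weight rests on the two bars, the share of each, judged by these pushes, is well over 2 N. Back off, rise clear and check.

{"op": "step_arm", "data": {
  "steps": [
    [-0.004, 0, 0, 0],
    [-0.015, 0, 0, 0],
    [-0.02, 0, -0.01, 0],
    [0, 0, -0.03, 0],
    [0, 0, -0.04, 0],
    [0, 0, -0.04, 0],
    [0, 0, -0.03, 0],
    [0, 0, 0, 0],
    [0, 0, 0, 0],
    [0, 0, 0, 0]
  ]
}}

```text
time_s: 48.02
ee_pos: [0.6429, -0.1061, 0.283]
ee_rot: [-3.141, -0.001, 1.692]
wrist_force: [0.2, 0.2, 0.0]
finger_gap: 0.004
grasp_force: 0.0
```

```bash
python3 m.py
```

```text
[ 0.64288951 -0.10612148  0.28300964] [-1.79953223e+02 -3.52455320e-02  9.69552056e+01] [0.17234595 0.16989794 0.00763271] 0.004283371404432336
scene -0.0405 63 [array([-0.0407,  0.0623,  0.0708,  0.0616]), array([-0.042 , -0.0768, -0.0613,  0.0639])]
scene 0.0395 32 [array([0.0372, 0.0685, 0.0763, 0.0632]), array([ 0.0367, -0.0698, -0.0618,  0.0645])]
mallet 0.01 314 [[0.5337, -0.3123, 0.0101], [0.5661, -0.255, 0.06]]
mallet 0.1 129 [[0.5489, -0.2971, 0.1001], [0.5639, -0.2723, 0.1417]]
[-0.00227371 -0.00151199  0.08274093]
top -0.0405 29 [array([-0.0398,  0.0621,  0.0725,  0.064 ])]
top 0.0395 50 [array([0.0373, 0.0625, 0.0794, 0.0647])]
mallet 0.01 0 0
mallet 0.1 0 0
[-2.87621373e-05 -1.56271179e-03  8.33560747e-02]
[ 0.56425652 -0.11225807] [ 0.003  -0.078   0.1481]
```

Everything is in place: the block is level, both bars are near the middle and the mallet is standing. Handing in.

```bash
python3 -c "
from plant import close_job; print(close_job())"
```

```text
the job is handed in; nothing more can be done
None
```

I handed the job in at about 48 s with the lino level on both parallels and the mallet standing upright, but the verdict did not come back. After a second tap the near bar held about 5 N, while the far bar, which I also tried, slid slightly at about 4 N. I inferred, but could not measure, that each bar carries over 2 N.

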